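Load the drying drawer, cam it tight, set the batch counter

ROBOT

A 6-joint arm with a two-finger parallel gripper is mounted at the origin on the work surface. World frame = base frame: x ahead of the robot, y to its left, z up, the work surface at z = 0. Lengths are in m, angles in degrees, forces in N, time in s.
With the tool pointing down it reaches from about 0.4 to 0.825 m from the base axis. Payload 7 kg.
Tool frame: the origin (TCP) lies between the finger pads; the fingertips stand 19 mm ahead of it and the grasp point (between the pads) is the TCP; z points along the fingers, y is the line along which they close (so a half turn about z gives the same grasp; the last joint's range is limited). The gripper opens to 88 mm and grips with 3 to 60 N. Pads are 19 mm wide; open, the fingers measure 130 mm over their backs; the gripper's body (78 mm by 193 mm) begins 47 mm behind the grasp point.
Start: joints at [84.231, 20.546, 0.682, 0, -70.136, -16.507], TCP at [0.256, 0.625, 0.223] pointing down, gripper open.
Joint ranges: [-176.03, 176.03], [-82.01, 121.73], [-58.28, 71.71], [-173.87, 95.51], [-174.79, -0.11], [-173.66, 173.66]. Speed limits (degrees/s): [136.94, 136.94, 172.46, 180, 180, 180].

INTERFACE

Orientations are given as [roll, pitch, yaw] about the fixed x, y, z axes, in that order (R = Rz(yaw) Ry(pitch) Rx(roll)).
In Python, from plant import get_obs, snapshot, close_job, spot_in, spot_point gives the robot as it stands.
- The arm moves only by the tool play_rows, never from a script. Its argument "plan" is a list of rows, each a list of 6 numbers: the shift along the tool's x, y, z in cm, then the turn, a rotation vector about the tool's x, y, z in degrees. A call has 1 to 20 rows; each row shifts and turns the commanded pose from where the row before left it, along the tool's axes as they then stand; what a row does not reach is not made up. A row lasts 1/12 s, in which the tool goes at most 41.7 mm and 7.16 degrees, less where a joint would pass 70% of its speed; a pose out of reach is approached as far as the arm can. A call is refused whole if a number of a shift passes 4.17 or a number of a turn 7.16, either way. A call with a gripper value outside its range is refused whole. "grip" is the finger opening in cm, from 0 to 8.76, set as the call begins (left out, the last holds). The fingers move at their own pace and stop on an object; the grip force is fixed at half the most. Time passes only in rows, so rows that do not move let the fingers close. It gives the time, the measured TCP pose, the force, the opening and the grip force at its end, in the units of the state.
- get_obs(): the state, without advancing time (a new reading comes with each control period).
- snapshot(name): name is "side" or "top" or "wrist"; returns a dict with "frame" (400x640x3 uint8, red, green, blue), "fx", "fy", "cx", "cy" (pixels), "position" and "attitude" of the camera in the world. Camera axes: x right, y down, z forward; pixel columns grow to the right and rows downward; lengths in m; the calibration is good to about 2 mm. The wrist camera is an equidistant fisheye: a pixel r from the principal point sees the ray r / f radians off the axis. A picture is of the moment at which its call begins. There is no depth.
- close_job(): hands the job in; it is judged then, once.
Trained networks look in the newest picture that a camera, given by its name, has taken for a name from the list of things; names that differ only in an ending like _2 or _b are one class to them, and where a whole thing is asked for, a point or a joint stands for the part that bears it (a point fixed in the world has none). Each returns a list of dicts, best first, with "score" (0 to 1); they miss things now and then, are a little off and sometimes report something else, mostly with a low value. They report only what shows in the picture. A call takes as long as a camera call. They do not tell look-alikes from the thing itself.
- spot_in(camera, thing): "position" ([x, y, z] in m, in world coordinates, good to about 4 mm: the middle of the surface that is visible of it).
- spot_point(camera, thing): "position" ([x, y, z] in m, in world coordinates, good to about 4 mm: a listed point, or the origin of a listed thing).
The state is a dict: "clock": time; "joint_pos": joint angles; "qvel": joint speeds; "tau": joint torques, N m; "tool_pos": TCP position; "orientation": TCP orientation; "force": force on the tool from outside, world axes, zero at the start; "moment": the same for the moment, N m; "opening": finger opening in m; "gripper_force": force on a finger pad.
Only numpy, scipy, OpenCV 4.12 (cv2) and the standard library are available. Lean on these libraries where they do the work, as an engineer would, in place of code of your own. Each camera call takes 0.05 s, during which the arm holds its last target. There are 200 camera calls.

TASK

Put every green plug into the purple tray of the drying box's open drawer, one plug to a pocket, then push the drawer in and swing the red cam lever a full quarter turn, until it points towards the robot, so that its hook draws the drawer tight against the box. Also roll the two thumbwheels of the batch counter to 41 as read from the robot: digit 4 (green facet) uppermost on the left wheel and digit 1 (red facet) uppermost on the right wheel, each squarely on top. Leave the jar, the bowl and the beaker where they stand.

Things in the scene. Friction and masses are not known exactly. Their poses are not given: they have to be found in the camera images.
- plug0_c (a point): centre of a green pressed-fibre plug: solid cylinder 36 mm in diameter, 34 mm long, 35 g, loose, standing on end on the white board (board 160 x 160 mm, 6 mm thick). z = its long axis. 2 to 4 plugs are there; an absent one reads None. The point is 17 mm from either end
- plug1_c (a point): centre of a green pressed-fibre plug: solid cylinder 36 mm in diameter, 34 mm long, 35 g, loose, standing on end on the white board (board 160 x 160 mm, 6 mm thick). z = its long axis. 2 to 4 plugs are there; an absent one reads None. The point is 17 mm from either end
- plug2_c (a point): centre of a green pressed-fibre plug: solid cylinder 36 mm in diameter, 34 mm long, 35 g, loose, standing on end on the white board (board 160 x 160 mm, 6 mm thick). z = its long axis. 2 to 4 plugs are there; an absent one reads None. The point is 17 mm from either end
- plug3_c (a point): centre of a green pressed-fibre plug: solid cylinder 36 mm in diameter, 34 mm long, 35 g, loose, standing on end on the white board (board 160 x 160 mm, 6 mm thick). z = its long axis. 2 to 4 plugs are there; an absent one reads None. The point is 17 mm from either end
- tray (a point): centre of the purple tray's floor in the drawer (moves with the drawer). x points into the box (the direction in which the drawer closes), y along the row of pockets, z up. The floor is 12 mm above the table; the tray has a single row of four pockets along y, each 57 mm (y) by 57 mm (x) inside, 60 mm apart, with 3 mm thick walls only 8 mm high, except at the front where the drawer panel (12 mm thick) stands up to 60 mm above the table, 28 mm in front of this point
- pocket0 (a point): centre of the floor of pocket 0 of the tray (y = 90 mm from the tray's centre); axes as the tray
- pocket1 (a point): centre of the floor of pocket 1 of the tray (y = 30 mm from the tray's centre); axes as the tray
- pocket2 (a point): centre of the floor of pocket 2 of the tray (y = -30 mm from the tray's centre); axes as the tray
- pocket3 (a point): centre of the floor of pocket 3 of the tray (y = -90 mm from the tray's centre); axes as the tray
- drawer_bar (a point): middle of the drawer's steel bar handle, 45 mm above the table: bar 150 mm long along y, 10 mm thick (x), 12 mm high, 37 mm clear in front of the panel. It can be pushed from in front with closed fingers, or pinched from above. Axes as the tray
- drawer (a joint): how far the drawer stands out of the box, m: 0 = drawn tight, 0.097 = out to its stop; starts about 0.09, the whole tray in the open. Friction about 1.5 N. A springy rubber seal on the box holds the drawer 8 mm out when it is pushed in and let go (it takes 4 N to start squeezing the seal and about 8 N to close it), so only the cam keeps it tight. A steel pin stands up 20 mm in the middle of the panel's top edge for the hook to catch (the hook lies 63 to 75 mm above the table)
- dryer_front (a point): middle of the front face of the drying box, 30 mm above the table; fixed during a run. The box is 284 mm wide (y), 130 mm deep, 60 mm high with a clear roof; x points into the box, y along its front
- cam_axis (a point): upright axis of the cam on the box's roof, at hook height 69 mm above the table, 42 mm behind the front face. Axes as the box
- cam_grip (a point): middle (101 mm above the table) of the cam lever's upright red round grip: 16 mm in diameter, reaching from 75 to 120 mm above the table, 85 mm from the cam axis; it moves with the lever on a horizontal circle about cam_axis
- cam (a joint): angle of the cam, rad: 0 = open (lever along the box's +y, the robot's left), counter-clockwise seen from above is positive, stop at 1.62; about 1.57 = lever pointing out over the drawer front, away from the box towards the robot: locked. The hook catches the pin only if the drawer is less than about 12 mm out, and then draws it in as the lever turns; it stays where it is left (resistance about 0.1 N m, up to 0.5 N m when drawing)
- tens_axle (a point): centre of the left thumbwheel of the batch counter (fixed grey block 92 x 150 x 36 mm), on the block's top at 36 mm above the table. The wheel is 13 mm thick, 31 mm in radius, its axle level along this point's y; its upper half stands out of the block. It can be pinched by its two flat faces from above and rolled along an arc, a stroke at a time
- tens (a joint): angle of the left wheel, rad: digit uppermost times 1.047 (0 white, 1 red, 2 orange, 3 yellow, 4 green, 5 blue facets, each with as many dark bars as its digit). It grows as the wheel's top is rolled towards the point's +x (away from the robot). Stops at -0.2 and 5.44 (it does not pass from 5 to 0). Friction 0.035 N m; stays where left
- units_axle (a point): centre of the right thumbwheel, 78 mm from the left one; otherwise as tens_axle
- units (a joint): angle of the right wheel, rad; as joint tens
- jar: white jar with blue cap, 54 mm in diameter, 105 mm high, to be left alone; origin at the centre of its underside
- bowl: small green bowl, 110 mm in diameter, 55 mm high, to be left alone; origin at the centre of its underside
- beaker: clear beaker, 64 mm in diameter, 90 mm high, to be left alone; origin at the centre of its underside
Things that resemble listed ones, but are neither listed nor needed, are in the scene too. What is shaped like the part that bears plug2_c but turquoise is not meant.

How it is judged (in metres and radians):
On the way, in this order (a step that is already met when the one before it is completed fails the run):
1. every plug present lies in a pocket of the tray, one to a pocket (x of plug0_c in the frame of tray between -0.016 and 0.016 m and z of plug0_c in the frame of tray between 0.008 and 0.026 m and (y of plug0_c in the frame of pocket0 between -0.0135 and 0.0135 m or y of plug0_c in the frame of pocket1 between -0.0135 and 0.0135 m or y of plug0_c in the frame of pocket2 between -0.0135 and 0.0135 m or y of plug0_c in the frame of pocket3 between -0.0135 and 0.0135 m) and x of plug1_c in the frame of tray between -0.016 and 0.016 m and z of plug1_c in the frame of tray between 0.008 and 0.026 m and (y of plug1_c in the frame of pocket0 between -0.0135 and 0.0135 m or y of plug1_c in the frame of pocket1 between -0.0135 and 0.0135 m or y of plug1_c in the frame of pocket2 between -0.0135 and 0.0135 m or y of plug1_c in the frame of pocket3 between -0.0135 and 0.0135 m) and x of plug2_c in the frame of tray between -0.016 and 0.016 m and z of plug2_c in the frame of tray between 0.008 and 0.026 m and (y of plug2_c in the frame of pocket0 between -0.0135 and 0.0135 m or y of plug2_c in the frame of pocket1 between -0.0135 and 0.0135 m or y of plug2_c in the frame of pocket2 between -0.0135 and 0.0135 m or y of plug2_c in the frame of pocket3 between -0.0135 and 0.0135 m) and x of plug3_c in the frame of tray between -0.016 and 0.016 m and z of plug3_c in the frame of tray between 0.008 and 0.026 m and (y of plug3_c in the frame of pocket0 between -0.0135 and 0.0135 m or y of plug3_c in the frame of pocket1 between -0.0135 and 0.0135 m or y of plug3_c in the frame of pocket2 between -0.0135 and 0.0135 m or y of plug3_c in the frame of pocket3 between -0.0135 and 0.0135 m)), for 0.2 s.
2. the cam is turned and holds the drawer tight with the plugs in it (all of step 1 and value of joint drawer below 0.0022 m and value of joint cam above 1.4 rad), for 0.3 s.
At the end, for the whole second after the job is handed in: Each plug lies in a pocket of its own (within 13.5 mm of its centre along the row, 16 mm across; centre under 26 mm above the floor); cam past 1.40 rad, drawer within 2.2 mm of tight; left wheel at digit 4, right at 1, within 0.2 rad, at rest (all of step 2 and value of joint tens between 3.989 and 4.389 rad and velocity of joint tens between -0.1 and 0.1 rad/s and value of joint units between 0.847 and 1.247 rad and velocity of joint units between -0.1 and 0.1 rad/s); the robot touches nothing.
It fails at once if the jar is shifted more than 30 mm or tipped over (distance of jar from where it was at the start of the episode above 0.03 m or angle between jar's own z axis and vertical above 0.6 rad).
It fails at once if the bowl is shifted more than 30 mm or tipped over (distance of bowl from where it was at the start of the episode above 0.03 m or angle between bowl's own z axis and vertical above 0.6 rad).
It fails at once if the beaker is shifted more than 30 mm or tipped over (distance of beaker from where it was at the start of the episode above 0.03 m or angle between beaker's own z axis and vertical above 0.6 rad).
Of plug0, plug1, plug2, plug3 only 2 to 4 are there at a start; the rules pass over those that are not, and their reading is None.
At some moment in a run one of plug0, plug1, plug2, plug3 may be knocked a few centimetres aside while the robot is not near it.
Once in a run the grip may slacken for a moment while it holds something.
It also fails if it takes over 210 s, if anything falls off the work surface, if the arm or the gripper's body presses on something with over 40 N, if the wrist force passes 120 N, or if a joint passes its speed limit or range.

## Working session

There is one attempt and no reset: what is moved stays moved. The work goes in short steps, Python scripts to look and compute and a tool call to move; the robot and the scene stay as the last step left them, time stands still between calls to the robot, and variables do not carry over. Pictures are saved under pics/ and viewed, at most 14 in all, crops included, and the job is handed in when it is done.

Besides the shell and the picture viewer there is one more tool, called after ">>>" in YAML: its name, and indented under it one key for each argument. play_rows: Moves the arm, as the interface text tells. Its arguments: {"type":"object","properties":{"plan":{"type":"array","items":{"type":"array","items":{"type":"number"}}},"grip":{"type":"number"}},"required":["plan"]}

```bash
mkdir -p pics; ls
cat > h.py <<'E'
import numpy as np, cv2
from plant import get_obs, snapshot, close_job, spot_in, spot_point
from scipy.spatial.transform import Rotation as R
def snap(cam,name=None):
    s=snapshot(cam)
    if name: cv2.imwrite(f'pics/{name}.png',cv2.cvtColor(s['frame'],cv2.COLOR_RGB2BGR))
    return s
def pts(cam,names,n=5,mins=0.2,f=spot_point):
    for t in names:
        for d in f(cam,t)[:n]:
            if d['score']>=mins: print(cam,t,round(d['score'],2),np.round(d['position'],4))
E
python3 - <<'E'
from h import *
o=get_obs(); print({k:o[k] for k in('clock','tool_pos','orientation','opening','joint_pos')})
for c in('top','side'):
    s=snap(c,c+'0'); print(c,s['position'],s['attitude'],s['fx'],s['cx'],s['cy'])
    pts(c,['plug0_c','tray','drawer_bar','dryer_front','cam_axis','cam_grip','tens_axle','units_axle','jar','bowl','beaker'])
E
```

```text
pics
{'clock': 0.0, 'tool_pos': array([0.25572148, 0.62413811, 0.22221145]), 'orientation': array([ 1.79903514e+02, -8.79686599e-03, -2.22822805e+01]), 'opening': 0.0875751759360095, 'joint_pos': array([ 8.42296160e+01,  2.05917504e+01,  6.32789983e-01, -2.01898811e-02,
       -7.01360479e+01, -1.65050278e+01])}
top [0.44940622 0.04918297 1.09535174] [-1.71630921e+02 -6.37841534e-02 -8.83968515e+01] 396.6716266254274 313.0256136198215 202.2873976029535
top plug0_c 0.61 [ 0.5702 -0.2304  0.0191]
top plug0_c 0.6 [0.4964 0.0887 0.0222]
top tray 0.77 [ 0.577  -0.1972  0.013 ]
top drawer_bar 0.77 [ 0.4965 -0.1931  0.0465]
top drawer_bar 0.6 [0.5809 0.1501 0.0188]
top dryer_front 0.95 [ 0.634  -0.1999  0.0377]
top cam_axis 0.77 [ 0.6792 -0.2105  0.0654]
top cam_axis 0.64 [ 0.4972 -0.1974  0.0455]
top cam_grip 0.65 [ 0.6764 -0.1249  0.0989]
top tens_axle 0.62 [0.5302 0.3974 0.0328]
top tens_axle 0.52 [ 0.5766 -0.1986  0.0124]
top tens_axle 0.42 [0.7285 0.2395 0.001 ]
top units_axle 0.6 [0.5406 0.3248 0.037 ]
top jar 0.64 [ 0.6873  0.3417 -0.0009]
top bowl 0.77 [ 0.7589  0.0912 -0.0012]
top 
[... 402 characters left out ...]
8 [ 0.6343 -0.2016  0.0352]
side dryer_front 0.22 [0.5751 0.0823 0.022 ]
side cam_axis 0.71 [ 0.6793 -0.2103  0.0702]
side cam_axis 0.66 [ 7.296e-01  2.392e-01 -4.000e-04]
side cam_axis 0.45 [ 6.807e-01  3.417e-01 -1.000e-04]
side cam_axis 0.26 [0.5806 0.1526 0.0199]
side cam_grip 0.72 [ 0.6805 -0.1196  0.1037]
side cam_grip 0.48 [0.7612 0.0882 0.0023]
side tens_axle 0.85 [0.533  0.3965 0.0376]
side units_axle 0.84 [0.5373 0.3239 0.0318]
side units_axle 0.53 [ 0.5684 -0.2937  0.0149]
side jar 0.75 [6.804e-01 3.441e-01 4.000e-04]
side jar 0.43 [0.5353 0.3978 0.0371]
side jar 0.3 [ 0.5729 -0.2303  0.0141]
side bowl 0.79 [7.602e-01 8.910e-02 4.000e-04]
side beaker 0.56 [ 0.7266  0.2341 -0.0011]
```

View pics/top0.png

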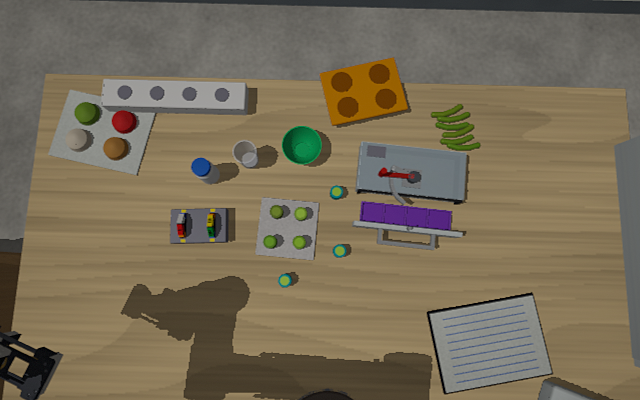

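View pics/side0.png

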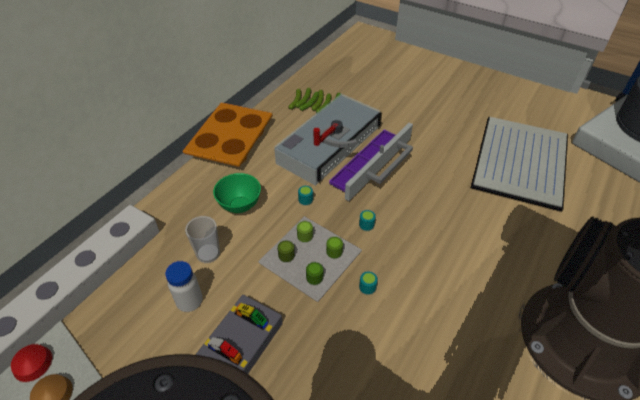

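The top view shows four olive-green plugs on the white board at (277,212), (302,213), (270,242) and (299,242). Look-alikes are the turquoise plugs at (337,192), (340,250) and (286,280), and the fruit at (86,113). The drawer is at (407,218), the red lever at (395,174), and the counter wheels at (181,225) and (211,225). I'll check the choice in one close crop.

```bash
cat >> h.py <<'E'
def ray(s,u,v):
    d=np.array([(u-s['cx'])/s['fx'],(v-s['cy'])/s['fy'],1.])
    return R.from_euler('xyz',s['attitude'],degrees=True).apply(d)
def atz(s,u,v,z):
    p=np.array(s['position']);d=ray(s,u,v); return p+d*(z-p[2])/d[2]
def proj(s,P):
    q=R.from_euler('xyz',s['attitude'],degrees=True).inv().apply(np.array(P)-s['position'])
    return np.array([s['fx']*q[0]/q[2]+s['cx'],s['fy']*q[1]/q[2]+s['cy']])
def plugs(s,box=None,z=0.023,hue=(30,55)):
    h=cv2.cvtColor(s['frame'],cv2.COLOR_RGB2HSV)
    m=cv2.inRange(h,(hue[0],100,50),(hue[1],255,255))
    n,l,st,c=cv2.connectedComponentsWithStats(m)
    out=[]
    for i in range(1,n):
        if st[i,4]>50:
            out.append((c[i],st[i,4],atz(s,*c[i],z)))
    return out
E
python3 - <<'E'
from h import *
for c in('top','side'):
    s=snap(c)
    for p in plugs(s): print(c,np.round(p[0]),p[1],np.round(p[2],4))
    if c=='top':
        a=s['frame'][180:290,160:360]
        b=s['frame'][135:255,340:480]
        a=cv2.resize(a,(800,440),interpolation=cv2.INTER_CUBIC)
        cv2.imwrite('pics/crop1.png',a[:,:,::-1])
        P=np.array([0.634,-0.2,0.06])
E
```

```text
top [ 85. 113.] 365 [0.8448 0.7033 0.023 ]
top [453. 122.] 705 [ 0.8475 -0.3344  0.023 ]
top [460. 143.] 346 [ 0.7857 -0.3538  0.023 ]
top [336. 191.] 58 [ 0.6392 -0.0102  0.023 ]
top [276. 211.] 129 [0.58   0.1526 0.023 ]
top [300. 213.] 134 [0.5761 0.0862 0.023 ]
top [270. 241.] 134 [0.498  0.1665 0.023 ]
top [299. 242.] 135 [0.4983 0.0875 0.023 ]
top [339. 251.] 60 [ 0.4781 -0.0218  0.023 ]
top [284. 280.] 63 [0.3959 0.1233 0.023 ]
side [310. 100.] 577 [ 0.8328 -0.3219  0.023 ]
side [305. 190.] 55 [ 0.645 -0.018  0.023]
side [368. 215.] 63 [ 0.4827 -0.0293  0.023 ]
side [305. 231.] 285 [0.5764 0.0859 0.023 ]
side [334. 247.] 292 [0.499  0.0876 0.023 ]
side [285. 251.] 263 [0.5811 0.152  0.023 ]
side [314. 273.] 318 [0.4988 0.1659 0.023 ]
side [369. 278.] 93 [0.4001 0.1162 0.023 ]
```

View pics/crop1.png

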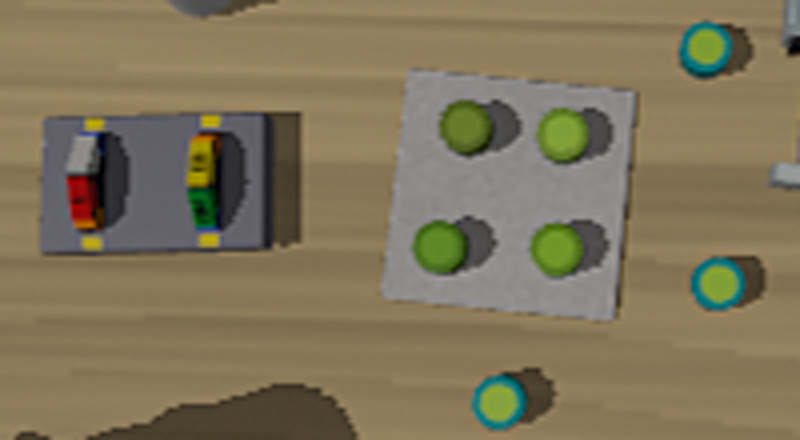

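The crop confirms four all-green plugs on the board; the turquoise-sided ones (700,48), (718,285) and (498,402) are decoys. Wheels: the left is between white and red, the right between yellow and green. Next, the box yaw.

Run:
```python
from h import *
for c in('top','side'):
    s=snap(c)
    h=cv2.cvtColor(s['frame'],cv2.COLOR_RGB2HSV)
    m=cv2.inRange(h,(128,80,30),(155,255,255))
    n,l,st,ce=cv2.connectedComponentsWithStats(m); i=1+np.argmax(st[1:,4]); m=(l==i).astype(np.uint8)
    cn=max(cv2.findContours(m,0,cv2.CHAIN_APPROX_NONE)[0],key=len)[:,0]
    W=np.array([atz(s,*p,0.016)[:2] for p in cn])
    r=cv2.minAreaRect(W.astype(np.float32)*1000); print(c,'tray rect mm',r, st[i])
    print(np.round(cv2.boxPoints(r)))
print(); 
for k in range(2):
  for c in('top','side'):
    snap(c); pts(c,['pocket0','pocket3','drawer_bar','dryer_front','cam_axis','cam_grip','tens_axle','units_axle'],n=1)
```

```text
top tray rect mm ((579.2235717773438, -201.09503173828125), (248.22653198242188, 54.77865982055664), 84.89154052734375) [ 360  201   92   29 1771]
[[ 541. -322.]
 [ 595. -327.]
 [ 618.  -80.]
 [ 563.  -75.]]
side tray rect mm ((589.348876953125, -198.98251342773438), (254.44839477539062, 46.25406265258789), 88.0633773803711) [ 330  130   65   61 1000]
[[ 562. -325.]
 [ 608. -327.]
 [ 617.  -73.]
 [ 571.  -71.]]

top pocket0 0.91 [ 0.5719 -0.2881  0.0148]
top pocket3 0.91 [ 0.5719 -0.2881  0.0148]
top drawer_bar 0.95 [ 0.4995 -0.1915  0.0465]
top dryer_front 0.88 [ 0.633  -0.2038  0.0313]
top cam_axis 0.97 [ 0.6778 -0.2069  0.0669]
top cam_grip 0.83 [ 0.6747 -0.1239  0.1018]
top tens_axle 0.71 [0.5308 0.3976 0.0359]
top units_axle 0.84 [0.5408 0.3234 0.0361]
side pocket0 0.93 [ 0.5737 -0.2285  0.0119]
side pocket3 0.93 [ 0.5737 -0.2285  0.0119]
side drawer_bar 0.69 [ 0.4977 -0.1923  0.0448]
side dryer_front 0.9 [ 0.6324 -0.2032  0.0334]
side cam_axis 0.75 [ 0.6788 -0.2049  0.0675]
side cam_grip 0.63 [ 0.6804 -0.1169  0.1035]
side tens_axle 0.92 [0.5336 0.3989 0.0366]
side units_axle 0.94 [0.5368 0.3234 0.0329]
top pocket0 0.76 [ 0.5849 -0.1033  0.0113]
top pocket3 0.76 [ 0.5849 -0.1033  0.0113]
top drawer_bar 0.98 [ 0.4992 -0.1943  0.046 ]
top dryer_front 0.65 [0.4999 0.1667 0.0231]
top cam_axis 0.64 [ 0.6824 -0.2112  0.0691]
top cam_grip 0.72 [ 0.6738 -0.1221  0.0994]
top tens_axle 0.69 [0.5314 0.3993 0.034 ]
top units_axle 0.55 [0.5369 0.32   0.0355]
side pocket0 0.92 [ 0.5678 -0.2904  0.0138]
side pocket3 0.92 [ 0.5678 -0.2904  0.0138]
side drawer_bar 0.79 [ 0.4993 -0.1879  0.0461]
side dryer_front 0.96 [ 0.6345 -0.2027  0.0303]
side cam_axis 0.75 [ 0.6781 -0.2095  0.0692]
side cam_grip 0.89 [ 0.6836 -0.1204  0.0997]
side tens_axle 0.82 [0.5341 0.3969 0.0379]
side units_axle 0.86 [0.5397 0.3219 0.0385]
```

Measured: box yaw about −5°, tray centre about (0.578, −0.197), plugs at (0.581,0.152), (0.576,0.086), (0.4985,0.166) and (0.499,0.0875). Heights and spacings are consistent. First move: turn to −5° and go above plug C (0.4985, 0.166).

>>> play_rows:
  plan:
    - [0,0,0,0,0,-5.77]
    - [0,0,0,0,0,-5.77]
    - [0,0,0,0,0,-5.77]
    - [1.88,2.9,0.8,0,0,0]
    - [1.88,2.9,0.8,0,0,0]
    - [1.88,2.9,0.8,0,0,0]
    - [1.88,2.9,0.8,0,0,0]
    - [1.88,2.9,0.8,0,0,0]
    - [1.88,2.9,0.8,0,0,0]
    - [1.88,2.9,0.8,0,0,0]
    - [1.88,2.9,0.8,0,0,0]
    - [1.88,2.9,0.8,0,0,0]
    - [1.88,2.9,0.8,0,0,0]
    - [1.88,2.9,0.8,0,0,0]
    - [1.88,2.9,0.8,0,0,0]
    - [1.88,2.9,0.8,0,0,0]
    - [1.88,2.9,0.8,0,0,0]
    - [1.88,2.9,0.8,0,0,0]
    - [0,0,0,0,0,0]
    - [0,0,0,0,0,0]
  grip: 6.4

```text
clock: 4.87
tool_pos: [0.4995, 0.165, 0.1027]
orientation: [180.0, 0.0, -5.2]
force: [0.8, 0.2, 0.9]
opening: 0.0641
gripper_force: 0.0
```

```bash
cat >> h.py <<'E'
def goto(*targets,yaw=None):
    """print tool-frame total shift in cm (given present yaw) to successive world targets"""
    o=get_obs(); p=np.array(o['tool_pos']); Rt=R.from_euler('xyz',o['orientation'],degrees=True)
    print('t',round(o['clock'],2),'tcp',np.round(p,4),'rpy',np.round(o['orientation'],2),'open',round(o['opening'],4),'gf',round(o['gripper_force'],1),'F',np.round(o['force'],1))
    for t in targets:
        d=Rt.inv().apply(np.array(t)-p)*100; n=np.linalg.norm(d)
        print('to',t,'d',np.round(d,2),'norm',round(n,1)); p=np.array(t)
def wray(s,u,v):
    a=np.array([u-s['cx'],v-s['cy']]);r=np.hypot(*a);th=r/s['fx']
    d=np.array([*(a/max(r,1e-9)*np.sin(th)),np.cos(th)])
    return R.from_euler('xyz',s['attitude'],degrees=True).apply(d)
def watz(s,u,v,z):
    p=np.array(s['position']);d=wray(s,u,v); return p+d*(z-p[2])/d[2]
E
python3 - <<'E'
from h import *
s=snap('wrist','w1'); 
for p in plugs(s):
    print(np.round(p[0]),p[1],np.round(watz(s,*p[0],0.025),4))
s=snap('top')
for p in plugs(s): print('top',np.round(p[0]),p[1],np.round(p[2],4))
goto((.4985,.166,.036))
E
```

```text
[504.  33.] 433 [ 0.643  -0.0169  0.025 ]
[322. 103.] 1784 [0.5814 0.1515 0.025 ]
[406. 103.] 1920 [0.5773 0.0851 0.025 ]
[119. 136.] 80 [0.5803 0.3325 0.025 ]
[408. 199.] 1852 [0.4992 0.0874 0.025 ]
[313. 209.] 1839 [0.4984 0.166  0.025 ]
[520. 210.] 316 [ 0.4781 -0.0294  0.025 ]
top [ 87. 113.] 440 [0.8438 0.6981 0.023 ]
top [453. 122.] 704 [ 0.8476 -0.3343  0.023 ]
top [460. 143.] 345 [ 0.7857 -0.3538  0.023 ]
top [336. 191.] 56 [ 0.6393 -0.0102  0.023 ]
top [276. 211.] 122 [0.5807 0.1527 0.023 ]
top [300. 213.] 139 [0.5754 0.086  0.023 ]
top [339. 251.] 62 [ 0.478  -0.0218  0.023 ]
top [284. 280.] 64 [0.396  0.1231 0.023 ]
t 4.97 tcp [0.4994 0.167  0.1034] rpy [-1.7998e+02 -2.0000e-02 -5.0000e+00] open 0.0639 gf 0.0 F [-1.   0.1 -0.5]
to (0.4985, 0.166, 0.036) d [-0.08  0.11  6.74] norm 6.7
```

View pics/w1.png

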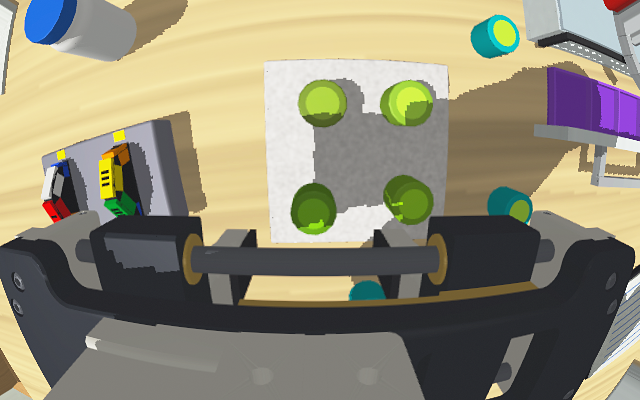

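The wrist view shows all four plugs on the board, with C at (313,209) under the open fingers; positions agree to about 1 mm. Descend, then grip, lift and carry to pocket 3.

>>> play_rows:
  plan:
    - [0,0.1,1.9,0,0,0]
    - [-0.1,0,1.9,0,0,0]
    - [0,0,1.9,0,0,0]
    - [0,0,1.0,0,0,0]
    - [0,0,0,0,0,0]

```text
clock: 5.38
tool_pos: [0.4967, 0.1662, 0.0345]
orientation: [179.9, 0.1, -4.9]
force: [0.0, 0.1, 0.7]
opening: 0.0639
gripper_force: 0.0
```

Run:
```python
from h import *
goto((.4985,.166,.125),(.5695,-.2946,.125),(.5695,-.2946,.043))
```

```text
t 5.38 tcp [0.4967 0.1662 0.0345] rpy [ 1.7988e+02  1.4000e-01 -4.8800e+00] open 0.0639 gf 0.0 F [0.  0.1 0.7]
to (0.4985, 0.166, 0.125) d [ 0.16  0.03 -9.05] norm 9.1
to (0.5695, -0.2946, 0.125) d [11.   45.29  0.07] norm 46.6
to (0.5695, -0.2946, 0.043) d [ 0.02 -0.02  8.2 ] norm 8.2
```

>>> play_rows:
  plan:
    - [0,0,0,0,0,0]
    - [0,0,0,0,0,0]
    - [0,0,0,0,0,0]
    - [0,0,0,0,0,0]
    - [0,0,-3.0,0,0,0]
    - [0,0,-3.0,0,0,0]
    - [0,0,-3.0,0,0,0]
    - [0.85,3.48,0,0,0,0]
    - [0.85,3.48,0,0,0,0]
    - [0.85,3.48,0,0,0,0]
    - [0.85,3.48,0,0,0,0]
    - [0.85,3.48,0,0,0,0]
    - [0.85,3.48,0,0,0,0]
    - [0.85,3.48,0,0,0,0]
    - [0.85,3.48,0,0,0,0]
    - [0.85,3.48,0,0,0,0]
    - [0.85,3.48,0,0,0,0]
    - [0.85,3.48,0,0,0,0]
    - [0.85,3.48,0,0,0,0]
    - [0.85,3.48,0,0,0,0]
  grip: 2.8

```text
clock: 7.05
tool_pos: [0.5691, -0.2964, 0.1269]
orientation: [180.0, -0.1, -5.0]
force: [1.2, -0.1, 0.1]
opening: 0.028
gripper_force: 0.0
```

Run:
```python
from h import *
s=snap('wrist','w2'); 
for p in plugs(s):
    print(np.round(p[0]),p[1],np.round(watz(s,*p[0],0.025),4))
pts('wrist',['tray','pocket0','cam_axis','drawer_bar'])
goto((.5695,-.2946,.043))
```

```text
[ 50. 163.] 212 [0.64   0.0025 0.025 ]
[ 19. 218.] 925 [0.5792 0.1    0.025 ]
wrist tray 0.68 [ 0.5753 -0.199   0.0098]
wrist pocket0 0.96 [ 0.5794 -0.1681  0.019 ]
wrist pocket0 0.94 [ 0.5753 -0.2293  0.0122]
wrist pocket0 0.61 [ 0.5839 -0.1079  0.0133]
wrist cam_axis 0.96 [ 0.6749 -0.2083  0.0662]
wrist cam_axis 0.6 [ 0.5712 -0.2305  0.0155]
wrist drawer_bar 0.27 [ 0.5695 -0.2872  0.0107]
t 7.3 tcp [ 0.5687 -0.2946  0.1263] rpy [-179.99   -0.     -5.03] open 0.028 gf 0.0 F [0.2 0.4 0.3]
to (0.5695, -0.2946, 0.043) d [ 0.08 -0.    8.33] norm 8.3
```

View pics/w2.png

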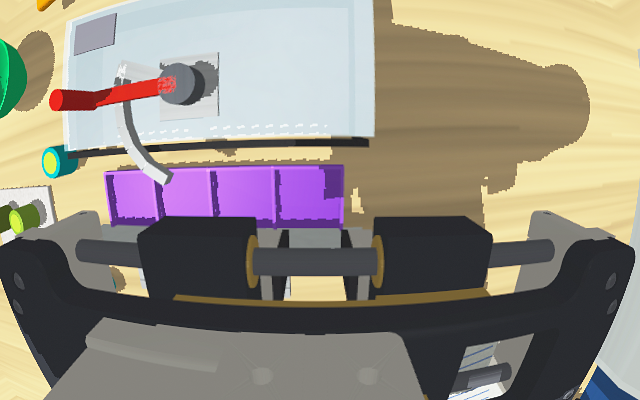

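The gripper is empty: opening is 28 mm and force is 0. The plug was either lost on the way or never held. The tray is confirmed at (105–343, 165–228). I'll find the plugs in the top and side views.

Run:
```python
from h import *
for c in ('top','side'):
  s=snap(c,c+'2')
  for p in plugs(s): print(c,np.round(p[0]),p[1],np.round(p[2],4))
  pts(c,['plug0_c'])
```

```text
top [ 87. 113.] 440 [0.8439 0.6982 0.023 ]
top [453. 122.] 693 [ 0.8481 -0.3346  0.023 ]
top [336. 191.] 56 [ 0.6393 -0.0102  0.023 ]
top [276. 211.] 130 [0.5797 0.1525 0.023 ]
top [300. 213.] 134 [0.576 0.086 0.023]
top [270. 241.] 139 [0.4978 0.166  0.023 ]
top [299. 242.] 134 [0.4983 0.0876 0.023 ]
top [339. 251.] 58 [ 0.478  -0.0218  0.023 ]
top [284. 280.] 60 [0.3959 0.1231 0.023 ]
top plug0_c 0.52 [0.5003 0.0871 0.0207]
side [310. 100.] 575 [ 0.8328 -0.3216  0.023 ]
side [305. 190.] 55 [ 0.645 -0.018  0.023]
side [368. 215.] 63 [ 0.4827 -0.0293  0.023 ]
side [305. 231.] 284 [0.5763 0.0859 0.023 ]
side [334. 247.] 291 [0.4991 0.0876 0.023 ]
side [285. 251.] 271 [0.5805 0.152  0.023 ]
side [314. 273.] 317 [0.4989 0.1658 0.023 ]
side [368. 278.] 93 [0.4003 0.1162 0.023 ]
side plug0_c 0.81 [0.5037 0.0887 0.0233]
```

View pics/side2.png

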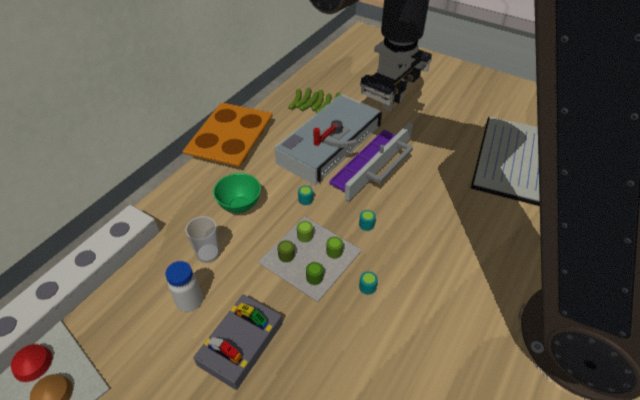

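The plug never left the board (side view (314,273)): the fingers close slowly and I lifted too soon. I'll return to it with a narrower opening.

>>> play_rows:
  plan:
    - [-0.85,-3.54,0,0,0,0]
    - [-0.85,-3.54,0,0,0,0]
    - [-0.85,-3.54,0,0,0,0]
    - [-0.85,-3.54,0,0,0,0]
    - [-0.85,-3.54,0,0,0,0]
    - [-0.85,-3.54,0,0,0,0]
    - [-0.85,-3.54,0,0,0,0]
    - [-0.85,-3.54,0,0,0,0]
    - [-0.85,-3.54,0,0,0,0]
    - [-0.85,-3.54,0,0,0,0]
    - [-0.85,-3.54,0,0,0,0]
    - [-0.85,-3.54,0,0,0,0]
    - [-0.75,-2.82,0,0,0,0]
    - [0,0,0,0,0,0]
    - [0,0,3.0,0,0,0]
    - [0,0,3.0,0,0,0]
    - [0,0,3.0,0,0,0]
    - [0,0,0,0,0,0]
  grip: 5.0

```text
clock: 9.0
tool_pos: [0.4955, 0.1649, 0.0317]
orientation: [179.7, 0.4, -5.0]
force: [-1.0, -0.4, -1.0]
opening: 0.0499
gripper_force: 0.0
```

>>> play_rows:
  plan:
    - [0,0,0,0,0,0]
    - [0,0,0,0,0,0]
    - [0,0,0,0,0,0]
    - [0,0,0,0,0,0]
    - [0,0,0,0,0,0]
  grip: 2.8

```text
clock: 9.42
tool_pos: [0.4998, 0.1669, 0.0376]
orientation: [-179.9, -0.1, -5.0]
force: [-0.8, -0.2, 0.4]
opening: 0.0288
gripper_force: 0.0
```

Run:
```python
from h import *
goto((.4985,.166,.125),(.5695,-.2946,.125),(.5695,-.2946,.043))
```

```text
t 9.42 tcp [0.4998 0.1669 0.0376] rpy [-1.799e+02 -1.100e-01 -4.970e+00] open 0.0288 gf 0.0 F [-0.8 -0.2  0.4]
to (0.4985, 0.166, 0.125) d [-0.11  0.09 -8.74] norm 8.7
to (0.5695, -0.2946, 0.125) d [11.06 45.27 -0.06] norm 46.6
to (0.5695, -0.2946, 0.043) d [-0.02  0.01  8.2 ] norm 8.2
```

Run:
```python
from h import *
s=snap('side')
P=proj(s,(.5,.166,.03)); print(P)
u,v=P.astype(int)
a=cv2.resize(s['frame'][max(0,v-110):v+70,u-110:u+110],(770,600)[:2],interpolation=cv2.INTER_CUBIC)
cv2.imwrite('pics/side3.png',a[:,:,::-1])
for p in plugs(s): print(np.round(p[0]),p[1],np.round(p[2],4))
s=snap('wrist')
for p in plugs(s): print(np.round(p[0]),p[1],np.round(watz(s,*p[0],0.025),4))
```

```text
[313.62510852 270.70691981]
[370. 279.] 52 [0.3958 0.1175 0.023 ]
[555.  15.] 551 [ 0.6442 -0.0198  0.025 ]
[329.  95.] 3543 [0.5817 0.1514 0.025 ]
[441.  98.] 3619 [0.5772 0.0849 0.025 ]
[ 69. 141.] 114 [0.5806 0.3362 0.025 ]
[436. 206.] 1112 [0.5117 0.0903 0.025 ]
[315. 227.] 2132 [0.5055 0.1657 0.025 ]
```

View pics/side3.png

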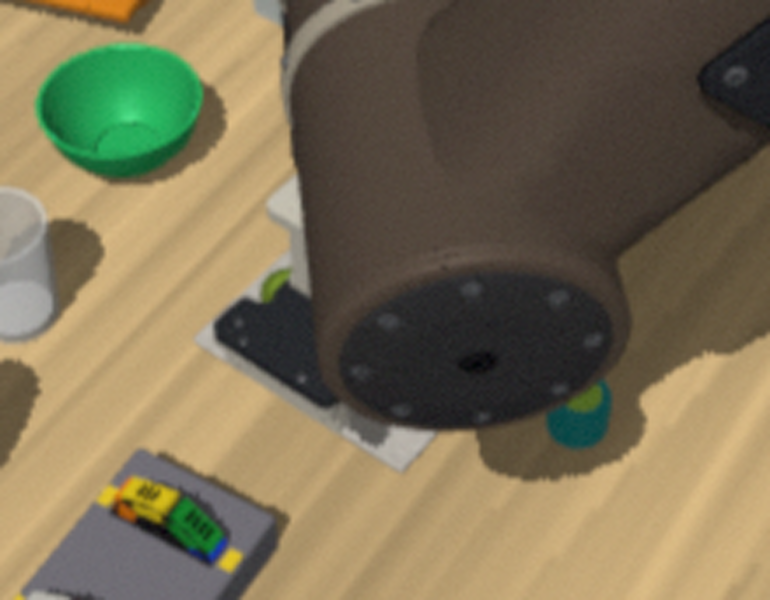

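The side view is blocked by the wrist, so I need the wrist camera.

Run:
```python
from h import *
s=snap('wrist','w4'); print(s['position'],s['attitude'],s['fx'],s['cx'],s['cy']); goto()
```

```text
[0.56532123 0.16042899 0.19993678] [ 1.65930485e+02  1.06584992e-01 -9.49759283e+01] 309.70691628693146 314.5507139970565 200.65179474042898
t 9.57 tcp [0.4995 0.1666 0.0369] rpy [-1.7995e+02 -6.0000e-02 -4.9700e+00] open 0.0281 gf 2.3 F [-0.2  0.2  4.5]
```

View pics/w4.png

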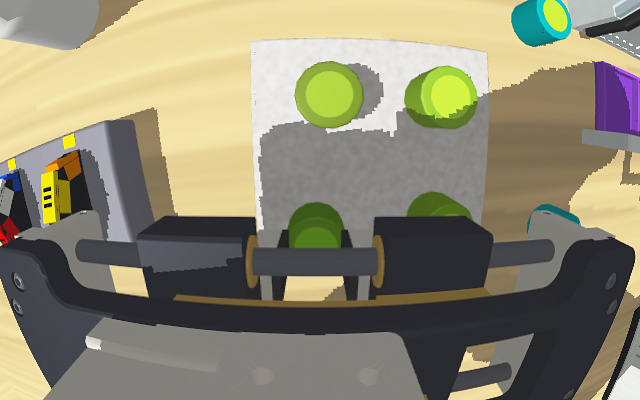

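The plug is between the fingers (313,230) and the force reads 2.3 N at 28 mm, so contact seems only just starting. I'll close further and read again.

>>> play_rows:
  plan:
    - [0,0,0,0,0,0]
    - [0,0,0,0,0,0]
    - [0,0,0,0,0,0]
    - [0,0,0,0,0,0]
    - [0,0,0,0,0,0]
    - [0,0,0,0,0,0]
  grip: 0.5

```text
clock: 10.07
tool_pos: [0.4999, 0.1667, 0.0369]
orientation: [-180.0, -0.1, -4.9]
force: [0.2, -0.1, 6.2]
opening: 0.0054
gripper_force: 2.9
```

Run:
```python
from h import *
goto((.4985,.166,.125),(.5695,-.2946,.125),(.5695,-.2946,.043))
s=snap('wrist','w5')
for p in plugs(s): print(np.round(p[0]),p[1],np.round(watz(s,*p[0],0.025),4))
```

```text
t 10.07 tcp [0.4999 0.1667 0.0369] rpy [-1.7996e+02 -8.0000e-02 -4.9400e+00] open 0.0054 gf 2.9 F [ 0.2 -0.1  6.2]
to (0.4985, 0.166, 0.125) d [-0.12  0.08 -8.81] norm 8.8
to (0.5695, -0.2946, 0.125) d [ 1.104e+01  4.528e+01 -2.000e-02] norm 46.6
to (0.5695, -0.2946, 0.043) d [-0.01  0.01  8.2 ] norm 8.2
[555.  15.] 554 [ 0.6442 -0.0199  0.025 ]
[329.  95.] 3563 [0.5817 0.1514 0.025 ]
[442.  99.] 3646 [0.5772 0.0849 0.025 ]
[ 69. 141.] 119 [0.5807 0.3361 0.025 ]
[445. 215.] 1786 [0.5061 0.0841 0.025 ]
[315. 221.] 1215 [0.5099 0.1654 0.025 ]
```

```bash
cat >> h.py <<'E'
def wproj(s,P):
    q=R.from_euler('xyz',s['attitude'],degrees=True).inv().apply(np.array(P)-s['position'])
    r=np.hypot(q[0],q[1]);th=np.arctan2(r,q[2]);return np.array([s['cx'],s['cy']])+q[:2]/r*th*s['fx']
E
python3 - <<'E'
from h import *
s=snap('wrist'); o=get_obs(); t=o['tool_pos']
f=s['frame'].copy(); f=cv2.resize(f[150:350,200:460],(780,600),interpolation=cv2.INTER_CUBIC)
def dr(P,col):
    u=(wproj(s,P)-[200,150])*3; cv2.circle(f,tuple(int(x) for x in u),4,col,-1); print(np.round(wproj(s,P)))
dr(t,(255,0,0)); dr(t-[0,0,.019],(255,255,0))
for a in np.arange(0,6.28,.4):
    u=(wproj(s,(.4985+.018*np.cos(a),.166+.018*np.sin(a),.04))-[200,150])*3; cv2.circle(f,tuple(int(x) for x in u),3,(0,0,255),-1)
cv2.imwrite('pics/w6.png',f[:,:,::-1])
E
```

```text
[314. 244.]
[314. 233.]
```

View pics/w6.png

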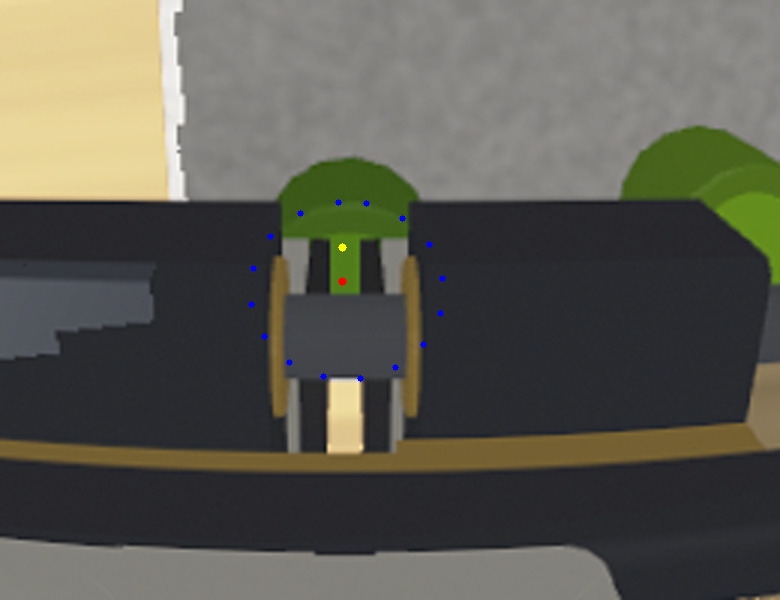

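The crop shows the closed fingertips sitting on top of the plug, with Fz about 6 N. The tips' front edge at crop row 238 fits z≈0.04, not 0.018, so the fingers end higher than I assumed. I'll open and feel downwards slowly.

>>> play_rows:
  plan:
    - [0,0,-0.3,0,0,0]
    - [0,0,0,0,0,0]
    - [0,0,0,0,0,0]
    - [0,0,0,0,0,0]
    - [0,0,0,0,0,0]
    - [0,0,0,0,0,0]
    - [0,0,0,0,0,0]
    - [0,0,0,0,0,0]
    - [0,0,0.4,0,0,0]
    - [0,0,0.4,0,0,0]
    - [0,0,0.3,0,0,0]
    - [0,0,0,0,0,0]
  grip: 6.0

```text
clock: 11.17
tool_pos: [0.4986, 0.166, 0.0272]
orientation: [179.9, 0.1, -5.0]
force: [-0.0, -0.2, -0.2]
opening: 0.06
gripper_force: 0.0
```

>>> play_rows:
  plan:
    - [0,0,0.3,0,0,0]
    - [0,0,0.3,0,0,0]
    - [0,0,0,0,0,0]
    - [0,0,0,0,0,0]

```text
clock: 11.5
tool_pos: [0.499, 0.1663, 0.0219]
orientation: [180.0, 0.0, -5.0]
force: [-0.3, 0.2, 0.1]
opening: 0.06
gripper_force: 0.0
```

>>> play_rows:
  plan:
    - [0,0,0,0,0,0]
    - [0,0,0,0,0,0]
    - [0,0,0,0,0,0]
    - [0,0,0,0,0,0]
    - [0,0,0,0,0,0]
    - [0,0,0,0,0,0]
    - [0,0,0,0,0,0]
  grip: 2.0

```text
clock: 12.08
tool_pos: [0.4992, 0.1664, 0.0223]
orientation: [-180.0, -0.0, -5.0]
force: [-0.1, 1.1, 0.6]
opening: 0.0349
gripper_force: 30.0
```

It's held at 34.9 mm with 30 N, so the reported z is about 2 cm lower than the real fingertip geometry. I'll use this empirical height: grasp at z≈0.022, place at z≈0.029. Lift and carry.

>>> play_rows:
  plan:
    - [0,0,-3.0,0,0,0]
    - [0,0,-3.0,0,0,0]
    - [0,0,-3.0,0,0,0]
    - [0.85,3.48,0,0,0,0]
    - [0.85,3.48,0,0,0,0]
    - [0.85,3.48,0,0,0,0]
    - [0.85,3.48,0,0,0,0]
    - [0.85,3.48,0,0,0,0]
    - [0.85,3.48,0,0,0,0]
    - [0.85,3.48,0,0,0,0]
    - [0.85,3.48,0,0,0,0]
    - [0.85,3.48,0,0,0,0]
    - [0.85,3.48,0,0,0,0]
    - [0.85,3.48,0,0,0,0]
    - [0.85,3.48,0,0,0,0]
    - [0.85,3.48,0,0,0,0]
    - [0,0,0,0,0,0]
    - [0,0,0,0,0,0]

```text
clock: 13.58
tool_pos: [0.5694, -0.2957, 0.1112]
orientation: [-180.0, 0.1, -5.2]
force: [0.2, 0.8, -1.1]
opening: 0.0351
gripper_force: 30.0
```

Run:
```python
from h import *
goto((.5695,-.2946,.029))
s=snap('top')
for p in plugs(s): print(np.round(p[0]),p[1],np.round(p[2],4))
s=snap('wrist')
for p in plugs(s): print(np.round(p[0]),p[1],np.round(watz(s,*p[0],0.025),4))
```

```text
t 13.58 tcp [ 0.5694 -0.2957  0.1112] rpy [-1.7999e+02  7.0000e-02 -5.1600e+00] open 0.0351 gf 30.0 F [ 0.2  0.8 -1.1]
to (0.5695, -0.2946, 0.029) d [ 0.01 -0.11  8.22] norm 8.2
[ 87. 113.] 440 [0.8439 0.6981 0.023 ]
[453. 122.] 707 [ 0.8472 -0.3342  0.023 ]
[467. 138.] 56 [ 0.8024 -0.3744  0.023 ]
[336. 191.] 56 [ 0.6393 -0.0102  0.023 ]
[276. 211.] 131 [0.5798 0.1525 0.023 ]
[300. 213.] 134 [0.576 0.086 0.023]
[307. 233.] 135 [0.5226 0.0665 0.023 ]
[339. 251.] 57 [ 0.4781 -0.022   0.023 ]
[284. 280.] 59 [0.3958 0.1231 0.023 ]
[ 41. 165.] 222 [0.64   0.0032 0.025 ]
[ 15. 222.] 764 [0.5791 0.0909 0.025 ]
[314. 231.] 2029 [ 0.5465 -0.2925  0.025 ]
[314. 280.] 356 [ 0.499  -0.2881  0.025 ]
```

Held. Plug D has been knocked to (0.5226, 0.0665), which I'll use later. Lower and release into pocket 3.

>>> play_rows:
  plan:
    - [0,0,2.4,0,0,0]
    - [0,0,2.4,0,0,0]
    - [0,0,2.0,0,0,0]
    - [0,0,1.0,0,0,0]
    - [0,0,0.4,0,0,0]
    - [0,0,0,0,0,0]
    - [0,0,0,0,0,0]

```text
clock: 14.27
tool_pos: [0.5709, -0.2935, 0.0312]
orientation: [180.0, -0.1, -4.9]
force: [0.5, -0.0, 0.9]
opening: 0.0352
gripper_force: 30.0
```

>>> play_rows:
  plan:
    - [0,0,0,0,0,0]
    - [0,0,0,0,0,0]
    - [0,0,0,0,0,0]
    - [0,0,0,0,0,0]
    - [0,0,-3,0,0,0]
    - [0,0,-3,0,0,0]
    - [0,0,-2.5,0,0,0]
    - [0,0,0,0,0,0]
  grip: 4.8

```text
clock: 14.93
tool_pos: [0.5732, -0.2951, 0.1215]
orientation: [179.9, -0.5, -4.9]
force: [0.1, -0.9, 0.5]
opening: 0.0478
gripper_force: 0.0
```

Run:
```python
from h import *
s=snap('top')
for p in plugs(s,z=.029): print('top',np.round(p[0]),p[1],np.round(p[2],4))
s=snap('side')
for p in plugs(s,z=.029): print('side',np.round(p[0]),p[1],np.round(p[2],4))
s=snap('wrist')
for p in plugs(s): print('w',np.round(p[0]),p[1],np.round(watz(s,*p[0],0.031),4))
pts('wrist',['tray','plug0_c'])
goto((.584,.155,.11),(.584,.155,.022))
```

```text
top [ 87. 113.] 440 [0.8417 0.6944 0.029 ]
top [453. 122.] 704 [ 0.8454 -0.3323  0.029 ]
top [336. 191.] 56 [ 0.6383 -0.0099  0.029 ]
top [276. 211.] 130 [0.5789 0.1519 0.029 ]
top [300. 213.] 134 [0.5752 0.0857 0.029 ]
top [307. 233.] 135 [0.5222 0.0664 0.029 ]
top [339. 251.] 58 [ 0.4778 -0.0215  0.029 ]
top [284. 280.] 59 [0.3961 0.1226 0.029 ]
side [310. 100.] 575 [ 0.8283 -0.315   0.029 ]
side [387. 134.] 171 [ 0.5741 -0.2986  0.029 ]
side [305. 190.] 56 [ 0.6419 -0.0134  0.029 ]
side [368. 215.] 63 [ 0.4805 -0.0245  0.029 ]
side [304. 231.] 284 [0.5736 0.0898 0.029 ]
side [330. 235.] 292 [0.5211 0.07   0.029 ]
side [286. 251.] 275 [0.5775 0.1555 0.029 ]
side [369. 278.] 92 [0.3987 0.1199 0.029 ]
w [ 45. 165.] 223 [ 0.6398 -0.0042  0.031 ]
w [314. 206.] 1712 [ 0.5702 -0.2939  0.031 ]
w [ 16. 221.] 803 [0.5811 0.0858 0.031 ]
wrist tray 0.91 [ 0.5727 -0.1967  0.0093]
t 15.18 tcp [ 0.5693 -0.2936  0.1141] rpy [-1.7997e+02  1.0000e-01 -4.9800e+00] open 0.048 gf 0.0 F [-1.7  0.1  0.1]
to (0.584, 0.155, 0.11) d [ -2.43 -44.82   0.44] norm 44.9
to (0.584, 0.155, 0.022) d [0.01 0.   8.8 ] norm 8.8
```

Plug in pocket 3 at (0.570,−0.294), as intended. Next is plug A (0.581, 0.152).

>>> play_rows:
  plan:
    - [-0.21,-3.43,0,0,0,0]
    - [-0.21,-3.43,0,0,0,0]
    - [-0.21,-3.43,0,0,0,0]
    - [-0.21,-3.43,0,0,0,0]
    - [-0.21,-3.43,0,0,0,0]
    - [-0.21,-3.43,0,0,0,0]
    - [-0.21,-3.43,0,0,0,0]
    - [-0.21,-3.43,0,0,0,0]
    - [-0.21,-3.43,0,0,0,0]
    - [-0.21,-3.43,0,0,0,0]
    - [-0.21,-3.43,0,0,0,0]
    - [-0.21,-3.43,0,0,0,0]
    - [-0.21,-3.43,0,0,0,0]
    - [0,0,0,0,0,0]
    - [0,0,2.4,0,0,0]
    - [0,0,2.4,0,0,0]
    - [0,0,2.4,0,0,0]
    - [0,0,1.4,0,0,0]
    - [0,0,0.6,0,0,0]
    - [0,0,0,0,0,0]
  grip: 4.8

```text
clock: 16.85
tool_pos: [0.5801, 0.1518, 0.0208]
orientation: [179.8, 0.2, -5.0]
force: [-0.0, 0.3, 0.5]
opening: 0.0478
gripper_force: 0.0
```

>>> play_rows:
  plan:
    - [0,0,0,0,0,0]
    - [0,0,0,0,0,0]
    - [0,0,0,0,0,0]
    - [0,0,0,0,0,0]
    - [0,0,0,0,0,0]
  grip: 2.0

```text
clock: 17.27
tool_pos: [0.5821, 0.153, 0.0242]
orientation: [-179.9, -0.1, -5.0]
force: [-0.1, -0.6, 3.2]
opening: 0.0348
gripper_force: 30.0
```

Run:
```python
from h import *
o=get_obs();x,y,_=o['tool_pos']
goto((x,y,.112),(.5752,-.2289,.112),(.5752,-.2289,.03))
```

```text
t 17.27 tcp [0.5821 0.153  0.0242] rpy [-1.7994e+02 -9.0000e-02 -4.9600e+00] open 0.0348 gf 30.0 F [-0.1 -0.6  3.2]
to (np.float64(0.5820869601454046), np.float64(0.15302603894779374), 0.112) d [ 0.01 -0.01 -8.78] norm 8.8
to (0.5752, -0.2289, 0.112) d [ 2.62 38.11 -0.04] norm 38.2
to (0.5752, -0.2289, 0.03) d [-0.01  0.01  8.2 ] norm 8.2
```

>>> play_rows:
  plan:
    - [0,0,-2.95,0,0,0]
    - [0,0,-2.95,0,0,0]
    - [0,0,-2.95,0,0,0]
    - [0.24,3.46,0,0,0,0]
    - [0.24,3.46,0,0,0,0]
    - [0.24,3.46,0,0,0,0]
    - [0.24,3.46,0,0,0,0]
    - [0.24,3.46,0,0,0,0]
    - [0.24,3.46,0,0,0,0]
    - [0.24,3.46,0,0,0,0]
    - [0.24,3.46,0,0,0,0]
    - [0.24,3.46,0,0,0,0]
    - [0.24,3.46,0,0,0,0]
    - [0.24,3.46,0,0,0,0]
    - [0,0,0,0,0,0]
    - [0,0,2.4,0,0,0]
    - [0,0,2.4,0,0,0]
    - [0,0,2.0,0,0,0]
    - [0,0,1.0,0,0,0]
    - [0,0,0.2,0,0,0]

```text
clock: 18.93
tool_pos: [0.574, -0.2287, 0.0304]
orientation: [180.0, 0.1, -5.0]
force: [0.2, -0.0, -0.0]
opening: 0.0353
gripper_force: 30.0
```

Run:
```python
from h import *
goto((.5752,-.2289,.03))
s=snap('wrist')
for p in plugs(s): print('w',np.round(p[0]),p[1],np.round(watz(s,*p[0],0.031),4))
```

```text
t 18.93 tcp [ 0.574  -0.2287  0.0304] rpy [ 1.7999e+02  1.3000e-01 -4.9600e+00] open 0.0353 gf 30.0 F [ 0.2 -0.  -0. ]
to (0.5752, -0.2289, 0.03) d [0.12 0.01 0.04] norm 0.1
w [ 19. 175.] 385 [ 0.6398 -0.0033  0.031 ]
w [420. 210.] 500 [ 0.5885 -0.2899  0.031 ]
w [314. 231.] 1874 [ 0.5818 -0.2295  0.031 ]
w [  5. 236.] 170 [0.5911 0.0463 0.031 ]
w [314. 280.] 388 [ 0.5509 -0.2267  0.031 ]
w [  7. 303.] 117 [0.5178 0.0964 0.031 ]
w [ 39. 385.] 87 [0.3917 0.1331 0.031 ]
```

>>> play_rows:
  plan:
    - [0,0,0,0,0,0]
    - [0,0,0,0,0,0]
    - [0,0,0,0,0,0]
    - [0,0,0,0,0,0]
    - [0,0,-2.8,0,0,0]
    - [0,0,-2.8,0,0,0]
    - [0,0,-2.8,0,0,0]
    - [-0.28,-3.48,0,0,0,0]
    - [-0.28,-3.48,0,0,0,0]
    - [-0.28,-3.48,0,0,0,0]
    - [-0.28,-3.48,0,0,0,0]
    - [-0.28,-3.48,0,0,0,0]
    - [-0.28,-3.48,0,0,0,0]
    - [-0.28,-3.48,0,0,0,0]
    - [-0.28,-3.48,0,0,0,0]
    - [-0.28,-3.48,0,0,0,0]
    - [0,0,0,0,0,0]
    - [0,0,0,0,0,0]
  grip: 4.6

```text
clock: 20.48
tool_pos: [0.5769, 0.0876, 0.1162]
orientation: [-180.0, -0.1, -4.8]
force: [0.2, 0.2, 0.0]
opening: 0.0457
gripper_force: 0.0
```

Run:
```python
from h import *
s=snap('wrist')
for p in plugs(s): print('w',np.round(p[0]),p[1],np.round(watz(s,*p[0],0.025),4))
s=snap('side')
for p in plugs(s,z=.029): print('side',np.round(p[0]),p[1],np.round(p[2],4))
goto((.5765,.0857,.022))
```

```text
w [622.  10.] 706 [ 0.7989 -0.3296  0.025 ]
w [427. 122.] 609 [ 0.6396 -0.0132  0.025 ]
w [605. 184.] 1689 [ 0.5713 -0.2631  0.025 ]
w [316. 204.] 1642 [0.576  0.0863 0.025 ]
w [341. 242.] 345 [0.54   0.0674 0.025 ]
w [343. 278.] 159 [0.503  0.0675 0.025 ]
side [381. 140.] 317 [ 0.5758 -0.2684  0.029 ]
side [367. 215.] 60 [ 0.481  -0.0247  0.029 ]
side [304. 231.] 283 [0.5735 0.09   0.029 ]
side [330. 235.] 299 [0.5212 0.07   0.029 ]
side [369. 278.] 92 [0.3987 0.1199 0.029 ]
t 20.58 tcp [0.5767 0.0855 0.1159] rpy [-1.7999e+02 -1.0000e-02 -4.9400e+00] open 0.0462 gf 0.0 F [ 0.1 -1.1  0.1]
to (0.5765, 0.0857, 0.022) d [-0.02 -0.02  9.39] norm 9.4
```

>>> play_rows:
  plan:
    - [0,0,2.6,0,0,0]
    - [0,0,2.6,0,0,0]
    - [0,0,2.4,0,0,0]
    - [0,0,1.2,0,0,0]
    - [0,0,0.6,0,0,0]
    - [0,0,0,0,0,0]
  grip: 4.8

```text
clock: 21.08
tool_pos: [0.5761, 0.084, 0.0205]
orientation: [179.9, 0.1, -5.1]
force: [0.5, -0.1, -0.0]
opening: 0.0478
gripper_force: 0.0
```

>>> play_rows:
  plan:
    - [0,0,0,0,0,0]
    - [0,0,0,0,0,0]
    - [0,0,0,0,0,0]
    - [0,0,0,0,0,0]
    - [0,0,0,0,0,0]
  grip: 2.0

```text
clock: 21.5
tool_pos: [0.5777, 0.0857, 0.0229]
orientation: [-180.0, -0.1, -4.9]
force: [-0.0, -1.0, 5.1]
opening: 0.035
gripper_force: 30.0
```

Run:
```python
from h import *
o=get_obs();x,y,_=o['tool_pos']
goto((x,y,.112),(.5808,-.165,.112),(.5808,-.165,.03))
```

```text
t 21.5 tcp [0.5777 0.0857 0.0229] rpy [-1.7996e+02 -1.1000e-01 -4.9500e+00] open 0.035 gf 30.0 F [-0.  -1.   5.1]
to (np.float64(0.5776747854448877), np.float64(0.0856622122374263), 0.112) d [ 0.02 -0.01 -8.91] norm 8.9
to (0.5808, -0.165, 0.112) d [ 2.470e+00  2.495e+01 -1.000e-02] norm 25.1
to (0.5808, -0.165, 0.03) d [-0.02  0.01  8.2 ] norm 8.2
```

Run:
```python
from h import *
s=dict(position=np.array([.6345,-.3007,.2893]),attitude=[165.93,.107,-94.98],fx=309.7,cx=314.55,cy=200.65)
for uv in [(170,182),(125,130),(180,85),(50,100),(343,165),(105,172)]: print(uv,np.round(watz(s,*uv,.069),3),np.round(watz(s,*uv,.02),3))
```

```text
(170, 182) [ 0.604 -0.184  0.069] [ 0.597 -0.158  0.02 ]
(125, 130) [ 0.651 -0.148  0.069] [ 0.655 -0.114  0.02 ]
(180, 85) [ 0.677 -0.203  0.069] [ 0.686 -0.181  0.02 ]
(50, 100) [ 0.698 -0.058  0.069] [ 0.712 -0.003  0.02 ]
(343, 165) [ 0.604 -0.318  0.069] [ 0.597 -0.322  0.02 ]
(105, 172) [ 0.62  -0.12   0.069] [ 0.617 -0.08   0.02 ]
```

>>> play_rows:
  plan:
    - [0,0,-3.0,0,0,0]
    - [0,0,-3.0,0,0,0]
    - [0,0,-2.9,0,0,0]
    - [0.26,3.11,0,0,0,0]
    - [0.26,3.11,0,0,0,0]
    - [0.26,3.11,0,0,0,0]
    - [0.26,3.11,0,0,0,0]
    - [0.26,3.11,0,0,0,0]
    - [0.26,3.11,0,0,0,0]
    - [0.26,3.11,0,0,0,0]
    - [0.26,3.11,0,0,0,0]
    - [0,0,0,0,0,0]
    - [0,0,2.4,0,0,0]
    - [0,0,2.4,0,0,0]
    - [0,0,2.0,0,0,0]
    - [0,0,1.0,0,0,0]
    - [0,0,0.3,0,0,0]
    - [0,0,0,0,0,0]

```text
clock: 23.0
tool_pos: [0.5763, -0.1639, 0.0297]
orientation: [180.0, 0.0, -4.9]
force: [0.0, 0.4, -0.8]
opening: 0.0351
gripper_force: 30.0
```

Run:
```python
from h import *
goto((.577,-.164,.03))
s=snap('wrist')
for p in plugs(s): print('w',np.round(p[0]),p[1],np.round(watz(s,*p[0],0.031),4))
pts('wrist',['tray'])
s=snap('top')
for p in plugs(s,z=.023): print('top',np.round(p[0]),p[1],np.round(p[2],4))
```

```text
t 23.0 tcp [ 0.5763 -0.1639  0.0297] rpy [ 1.7999e+02  1.0000e-02 -4.9300e+00] open 0.0351 gf 30.0 F [ 0.   0.4 -0.8]
to (0.577, -0.164, 0.03) d [ 0.07 -0.   -0.03] norm 0.1
w [ 69. 166.] 669 [ 0.6398 -0.0054  0.031 ]
w [510. 217.] 1686 [ 0.5805 -0.2883  0.031 ]
w [420. 209.] 579 [ 0.5915 -0.2251  0.031 ]
w [314. 231.] 1950 [ 0.5844 -0.1648  0.031 ]
w [314. 280.] 410 [ 0.5537 -0.1621  0.031 ]
wrist tray 0.85 [ 0.5765 -0.1957  0.0109]
top [ 87. 113.] 440 [0.8439 0.698  0.023 ]
top [453. 122.] 703 [ 0.8475 -0.3342  0.023 ]
top [460. 143.] 345 [ 0.7857 -0.3538  0.023 ]
top [284. 280.] 60 [0.3959 0.1231 0.023 ]
```

>>> play_rows:
  plan:
    - [0,0,0,0,0,0]
    - [0,0,0,0,0,0]
    - [0,0,0,0,0,0]
    - [0,0,0,0,0,0]
    - [0,0,-2.8,0,0,0]
    - [0,0,-2.8,0,0,0]
    - [0,0,-2.8,0,0,0]
    - [-1.05,-3.21,0,0,0,0]
    - [-1.05,-3.21,0,0,0,0]
    - [-1.05,-3.21,0,0,0,0]
    - [-1.05,-3.21,0,0,0,0]
    - [-1.05,-3.21,0,0,0,0]
    - [-1.05,-3.21,0,0,0,0]
    - [-1.05,-3.21,0,0,0,0]
    - [0,0,0,0,0,0]
    - [0,0,0,0,0,0]
  grip: 4.6

```text
clock: 24.48
tool_pos: [0.522, 0.0677, 0.114]
orientation: [-180.0, -0.0, -4.8]
force: [-0.5, 0.3, -0.6]
opening: 0.0459
gripper_force: 0.0
```

Run:
```python
from h import *
s=snap('wrist')
for p in plugs(s): print('w',np.round(p[0]),p[1],np.round(watz(s,*p[0],0.025),4))
s=snap('side')
for p in plugs(s,z=.023): print('side',np.round(p[0]),p[1],np.round(p[2],4))
goto((.5226,.0665,.022))
```

```text
w [399.  56.] 637 [ 0.6419 -0.0124  0.025 ]
w [578. 134.] 3232 [ 0.5746 -0.2195  0.025 ]
w [315. 203.] 1679 [0.523  0.0671 0.025 ]
side [383. 138.] 199 [ 0.5787 -0.2874  0.023 ]
side [367. 215.] 62 [ 0.4829 -0.0293  0.023 ]
side [330. 235.] 293 [0.5235 0.0657 0.023 ]
side [369. 278.] 93 [0.4001 0.1161 0.023 ]
t 24.58 tcp [0.5222 0.0659 0.1137] rpy [180.    -0.    -4.94] open 0.0457 gf 0.0 F [ 0.  -0.3 -0. ]
to (0.5226, 0.0665, 0.022) d [ 0.03 -0.06  9.17] norm 9.2
```

>>> play_rows:
  plan:
    - [0,0,2.6,0,0,0]
    - [0.05,-0.05,2.6,0,0,0]
    - [0,0,2.3,0,0,0]
    - [0,0,1.1,0,0,0]
    - [0,0,0.6,0,0,0]
    - [0,0,0,0,0,0]
  grip: 4.8

```text
clock: 25.08
tool_pos: [0.5222, 0.065, 0.0203]
orientation: [179.9, 0.1, -5.1]
force: [-0.1, -0.1, 0.7]
opening: 0.0477
gripper_force: 0.0
```

>>> play_rows:
  plan:
    - [0,0,0,0,0,0]
    - [0,0,0,0,0,0]
    - [0,0,0,0,0,0]
    - [0,0,0,0,0,0]
    - [0,0,0,0,0,0]
  grip: 2.0

```text
clock: 25.5
tool_pos: [0.5235, 0.0667, 0.0226]
orientation: [-180.0, -0.1, -4.9]
force: [-0.3, -1.3, 5.4]
opening: 0.0349
gripper_force: 30.0
```

Run:
```python
from h import *
o=get_obs();x,y,_=o['tool_pos']
goto((x,y,.112),(.584,-.0995,.112),(.584,-.0995,.03))
```

```text
t 25.5 tcp [0.5235 0.0667 0.0226] rpy [-1.7996e+02 -1.0000e-01 -4.9500e+00] open 0.0349 gf 30.0 F [-0.3 -1.3  5.4]
to (np.float64(0.5235483977784574), np.float64(0.06667667480467773), 0.112) d [ 0.02 -0.01 -8.94] norm 8.9
to (0.584, -0.0995, 0.112) d [ 7.46 16.03  0.  ] norm 17.7
to (0.584, -0.0995, 0.03) d [-0.01  0.01  8.2 ] norm 8.2
```

>>> play_rows:
  plan:
    - [0,0,-3.0,0,0,0]
    - [0,0,-3.0,0,0,0]
    - [0,0,-2.9,0,0,0]
    - [1.24,2.67,0,0,0,0]
    - [1.24,2.67,0,0,0,0]
    - [1.24,2.67,0,0,0,0]
    - [1.24,2.67,0,0,0,0]
    - [1.24,2.67,0,0,0,0]
    - [1.24,2.67,0,0,0,0]
    - [0,0,0,0,0,0]
    - [0,0,2.4,0,0,0]
    - [0,0,2.4,0,0,0]
    - [0,0,2.0,0,0,0]
    - [0,0,1.0,0,0,0]
    - [0,0,0.3,0,0,0]
    - [0,0,0,0,0,0]

```text
clock: 26.83
tool_pos: [0.5831, -0.0994, 0.0296]
orientation: [180.0, 0.0, -4.9]
force: [0.8, -0.1, 0.7]
opening: 0.035
gripper_force: 30.0
```

Run:
```python
from h import *
goto((.584,-.0995,.03))
s=snap('wrist')
for p in plugs(s): print('w',np.round(p[0]),p[1],np.round(watz(s,*p[0],0.031),4))
```

```text
t 26.83 tcp [ 0.5831 -0.0994  0.0296] rpy [ 1.7998e+02  3.0000e-02 -4.9400e+00] open 0.035 gf 30.0 F [ 0.8 -0.1  0.7]
to (0.584, -0.0995, 0.03) d [ 0.1   0.   -0.04] norm 0.1
w [148. 163.] 1098 [ 0.6396 -0.0072  0.031 ]
w [580. 212.] 1150 [ 0.5833 -0.2955  0.031 ]
w [512. 222.] 1132 [ 0.5837 -0.2261  0.031 ]
w [314. 230.] 2058 [ 0.5917 -0.1003  0.031 ]
w [419. 213.] 219 [ 0.5963 -0.1597  0.031 ]
w [315. 280.] 340 [ 0.5609 -0.0977  0.031 ]
```

>>> play_rows:
  plan:
    - [0,0,0,0,0,0]
    - [0,0,0,0,0,0]
    - [0,0,0,0,0,0]
    - [0,0,0,0,0,0]
    - [0,0,-3,0,0,0]
    - [0,0,-3,0,0,0]
    - [0,0,-3,0,0,0]
    - [-2.62,1.99,0,0,0,0]
    - [-2.62,1.99,0,0,0,0]
    - [-2.62,1.99,0,0,0,0]
    - [-2.62,1.99,0,0,0,0]
    - [-2.62,1.99,0,0,0,0]
    - [0,0,0,0,0,0]
    - [0,0,0,0,0,0]
  grip: 4.6

```text
clock: 28.05
tool_pos: [0.4428, -0.1881, 0.1204]
orientation: [-180.0, -0.1, -5.1]
force: [0.1, -0.1, 1.0]
opening: 0.0456
gripper_force: 0.0
```

Run:
```python
from h import *
s=snap('wrist','w7')
for p in plugs(s): print('w',np.round(p[0]),p[1],np.round(watz(s,*p[0],0.031),4))
pts('wrist',['tray','drawer_bar','cam_axis','cam_grip','dryer_front'],n=2)
goto((.444,-.187,.02))
```

```text
w [109.  20.] 321 [ 0.6421 -0.0063  0.031 ]
w [351.  39.] 1751 [ 0.5778 -0.2296  0.031 ]
w [427.  42.] 1724 [ 0.5753 -0.295   0.031 ]
w [270.  45.] 1693 [ 0.5789 -0.1636  0.031 ]
w [194.  51.] 1709 [ 0.5848 -0.0985  0.031 ]
w [131. 181.] 380 [ 0.4798 -0.0178  0.031 ]
wrist tray 0.65 [ 0.578  -0.1973  0.0124]
wrist tray 0.42 [ 0.5855 -0.1109  0.0133]
wrist drawer_bar 0.59 [ 0.5018 -0.1966  0.0401]
t 28.35 tcp [ 0.4446 -0.1869  0.1195] rpy [ 1.80e+02  1.00e-02 -4.92e+00] open 0.0458 gf 0.0 F [-0.7 -0.8  0.1]
to (0.444, -0.187, 0.02) d [-0.06  0.01  9.95] norm 10.0
```

View pics/w7.png

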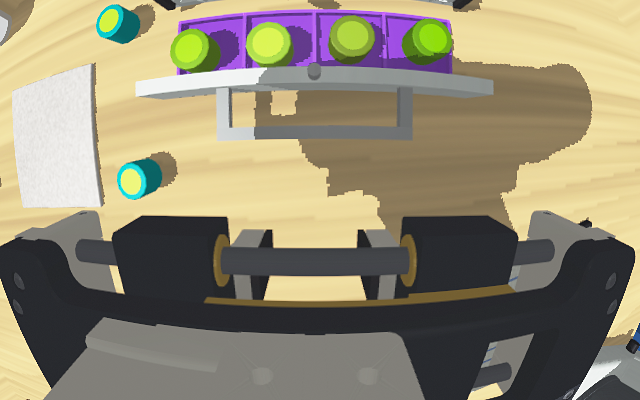

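All four plugs stand in their own pockets: (190,50), (268,43), (351,38) and (433,42). The bar is at row 139. Now close the fingers, go down in front of the bar and push gently.

>>> play_rows:
  plan:
    - [0,0,2.5,0,0,0]
    - [0,0,2.5,0,0,0]
    - [0,0,2.5,0,0,0]
    - [0,0,2.5,0,0,0]
    - [0,0,0,0,0,0]
    - [1.5,0.1,0,0,0,0]
    - [1.5,0,0,0,0,0]
    - [0.6,0,0,0,0,0]
    - [0.6,0,0,0,0,0]
    - [0.8,0,0,0,0,0]
    - [0.8,0,0,0,0,0]
    - [0.8,0,0,0,0,0]
    - [0.8,0,0,0,0,0]
    - [0.8,0,0,0,0,0]
    - [0.8,0,0,0,0,0]
    - [0.8,0,0,0,0,0]
    - [0.6,0,0,0,0,0]
    - [0.5,0,0,0,0,0]
    - [0,0,0,0,0,0]
  grip: 0

```text
clock: 29.93
tool_pos: [0.5539, -0.198, 0.0196]
orientation: [180.0, -0.1, -5.0]
force: [-0.3, 0.4, -0.4]
opening: 0.0005
gripper_force: 0.0
```

Run:
```python
from h import *
goto()
s=snap('wrist')
for p in plugs(s): print('w',np.round(p[0]),p[1],np.round(watz(s,*p[0],0.031),4))
pts('wrist',['tray','drawer_bar','dryer_front','cam_axis','cam_grip'],n=1)
```

```text
t 29.93 tcp [ 0.5539 -0.198   0.0196] rpy [ 1.7999e+02 -7.0000e-02 -4.9500e+00] open 0.0005 gf 0.0 F [-0.3  0.4 -0.4]
w [373.  92.] 200 [ 0.634  -0.2338  0.031 ]
w [242.  92.] 255 [ 0.6395 -0.1701  0.031 ]
w [486. 101.] 186 [ 0.6288 -0.297   0.031 ]
w [129. 104.] 254 [ 0.6451 -0.1039  0.031 ]
w [244. 112.] 323 [ 0.6295 -0.17    0.031 ]
w [133. 120.] 238 [ 0.6355 -0.1057  0.031 ]
w [ 26. 143.] 513 [ 0.6405 -0.0039  0.031 ]
w [ 40. 385.] 104 [0.3916 0.1329 0.031 ]
wrist tray 0.85 [ 0.646  -0.2054  0.0135]
wrist drawer_bar 0.68 [ 0.5685 -0.2017  0.0422]
wrist dryer_front 0.84 [ 0.631  -0.2031  0.0299]
```

>>> play_rows:
  plan:
    - [0.5,0,0,0,0,0]
    - [0.5,0,0,0,0,0]
    - [0.3,0,0,0,0,0]
    - [0.2,0,0,0,0,0]
    - [0,0,0,0,0,0]

```text
clock: 30.65
tool_pos: [0.5665, -0.1991, 0.0195]
orientation: [180.0, 0.1, -5.0]
force: [-5.1, 1.2, 3.9]
opening: 0.0005
gripper_force: 2.4
```

>>> play_rows:
  plan:
    - [0.2,0,0,0,0,0]
    - [0.2,0,0,0,0,0]
    - [0,0,0,0,0,0]

```text
clock: 30.9
tool_pos: [0.5698, -0.1993, 0.0194]
orientation: [-180.0, 0.2, -5.0]
force: [-6.8, 1.6, 5.2]
opening: 0.0003
gripper_force: 3.5
```

The seal is being squeezed (7 N), so the drawer is nearly in. Retreat, rise, turn −45° and go above the cam grip.

>>> play_rows:
  plan:
    - [-0.8,0,0,0,0,0]
    - [-1.7,0,0,0,0,0]
    - [0,0,-3.1,0,0,0]
    - [0,0,-3.1,0,0,0]
    - [0,0,-3.1,0,0,0]
    - [0,0,-3.1,0,0,0]
    - [0,0,0,0,0,6.43]
    - [0,0,0,0,0,6.43]
    - [0,0,0,0,0,6.43]
    - [0,0,0,0,0,6.43]
    - [0,0,0,0,0,6.43]
    - [0,0,0,0,0,6.43]
    - [0,0,0,0,0,6.43]
    - [0.61,-3.01,0,0,0,0]
    - [0.61,-3.01,0,0,0,0]
    - [0.61,-3.01,0,0,0,0]
    - [0.61,-3.01,0,0,0,0]
    - [0.61,-3.01,0,0,0,0]
    - [0,0,0,0,0,0]
    - [0,0,0,0,0,0]
  grip: 3.2

```text
clock: 32.57
tool_pos: [0.6826, -0.1228, 0.1428]
orientation: [-180.0, -0.0, -49.9]
force: [-0.9, 0.3, 0.2]
opening: 0.032
gripper_force: 0.0
```

Run:
```python
from h import *
goto((.68,-.1235,.09)); print(get_obs()['joint_pos'])
for c in('wrist','side','top'):
    s=snap(c,'x_'+c); pts(c,['tray','drawer_bar','cam_grip','cam_axis','dryer_front'],n=1)
    h=cv2.cvtColor(s['frame'],cv2.COLOR_RGB2HSV)
    m=cv2.inRange(h,(0,150,90),(8,255,255))|cv2.inRange(h,(172,150,90),(180,255,255))
    n,l,st,ce=cv2.connectedComponentsWithStats(m)
    for i in range(1,n):
        if st[i,4]>40: print(c,np.round(ce[i]),st[i], np.round((watz if c=='wrist' else atz)(s,*ce[i],.101),4))
```

```text
t 32.57 tcp [ 0.6826 -0.1228  0.1428] rpy [-1.7999e+02 -1.0000e-02 -4.9900e+01] open 0.032 gf 0.0 F [-0.9  0.3  0.2]
to (0.68, -0.1235, 0.09) d [-0.11  0.25  5.28] norm 5.3
[ 5.85948862e+00  2.53384848e+01 -2.75653607e+00  1.52400132e-03
 -6.18926426e+01  3.42408438e+01]
wrist drawer_bar 0.61 [ 0.5741 -0.2044  0.0406]
wrist cam_grip 0.76 [ 0.6805 -0.1223  0.1004]
wrist cam_axis 0.65 [ 0.6797 -0.2066  0.0675]
wrist dryer_front 0.86 [ 0.6325 -0.2054  0.0284]
wrist [341. 191.] [ 306  128   87  115 2237] [ 0.6828 -0.1504  0.101 ]
wrist [ 46. 390.] [ 43 385   8  12  54] [0.8158 0.3668 0.101 ]
side tray 0.72 [ 0.6541 -0.2014  0.0199]
side drawer_bar 0.79 [ 0.5716 -0.1975  0.0434]
side cam_grip 0.86 [ 0.6819 -0.1197  0.0987]
side cam_axis 0.88 [ 0.68   -0.2115  0.0711]
side dryer_front 0.86 [ 0.636  -0.2055  0.032 ]
side [228. 349.] [220 341  18  17 170] [0.5062 0.4102 0.101 ]
side [ 29. 363.] [  11  345   35   37 1004] [0.7625 0.6039 0.101 ]
top tray 0.88 [ 0.6526 -0.2056  0.0104]
top drawer_bar 0.93 [ 0.5753 -0.2015  0.0443]
top cam_grip 0.62 [ 0.6739 -0.1212  0.0993]
top cam_axis 0.61 [ 0.6778 -0.2091  0.0652]
top dryer_front 0.97 [ 0.6341 -0.2035  0.0347]
top [123. 121.] [112 111  24  22 380] [0.7957 0.5551 0.101 ]
top [180. 229.] [177 224   6  11  59] [0.5188 0.3847 0.101 ]
```

Drawer is about 8 mm out (tray at 0.654, tight would be 0.662), which is within hook range. The cam grip is at (0.680,−0.122). Descend around it and close to a loose cage.

>>> play_rows:
  plan:
    - [-0.1,0.2,1.8,0,0,0]
    - [0,0,1.8,0,0,0]
    - [0,0,1.7,0,0,0]
    - [0,0,0,0,0,0]

```text
clock: 33.8
tool_pos: [0.6768, -0.1241, 0.0869]
orientation: [179.8, 0.2, -50.0]
force: [-0.5, -1.4, 0.3]
opening: 0.0318
gripper_force: 0.0
```

>>> play_rows:
  plan:
    - [0,0,0,0,0,0]
    - [0,0,0,0,0,0]
    - [0,0,0,0,0,0]
    - [0,0,0,0,0,0]
  grip: 1.9

```text
clock: 34.13
tool_pos: [0.6799, -0.1243, 0.092]
orientation: [-179.9, -0.1, -50.0]
force: [-0.7, -0.4, 0.9]
opening: 0.0195
gripper_force: 0.5
```

Run:
```python
from h import *
goto()
o=get_obs();p=np.array(o['tool_pos'])[:2];Rt=R.from_euler('xyz',o['orientation'],degrees=True)
ax=np.array([.679,-.209]); yaw=np.radians(-5)
a0=np.arctan2(*(p-ax)[::-1])-yaw-np.pi/2; print('a0',a0,'r',np.hypot(*(p-ax)))
A=np.linspace(0,1.63,17); prev=p
for a in A[1:]:
    q=ax+.085*np.array([np.cos(a+yaw+np.pi/2),np.sin(a+yaw+np.pi/2)])
    if a<a0+.02: continue
    d=Rt.inv().apply([*(q-prev),0])*100; print(round(a,2),np.round(q,3),np.round(d,2)); prev=q
```

```text
t 34.13 tcp [ 0.6799 -0.1243  0.092 ] rpy [-1.7991e+02 -8.0000e-02 -4.9970e+01] open 0.0195 gf 0.5 F [-0.7 -0.4  0.9]
a0 0.07641262916792457 r 0.08469329148724122
0.1 [ 0.678 -0.124] [-0.16  0.15 -0.  ]
0.2 [ 0.669 -0.125] [-0.51  0.7  -0.  ]
0.31 [ 0.661 -0.126] [-0.44  0.75 -0.  ]
0.41 [ 0.652 -0.128] [-0.36  0.79 -0.  ]
0.51 [ 0.644 -0.131] [-0.28  0.82 -0.  ]
0.61 [ 0.636 -0.135] [-0.19  0.84 -0.  ]
0.71 [ 0.629 -0.14 ] [-0.11  0.86 -0.  ]
0.82 [ 0.622 -0.146] [-0.02  0.87 -0.  ]
0.92 [ 0.616 -0.152] [ 0.07  0.86 -0.  ]
1.02 [ 0.611 -0.158] [ 0.16  0.85 -0.  ]
1.12 [ 0.606 -0.165] [ 0.24  0.83 -0.  ]
1.22 [ 0.602 -0.173] [ 0.33  0.8  -0.  ]
1.32 [ 0.599 -0.181] [ 0.41  0.76 -0.  ]
1.43 [ 0.596 -0.189] [ 0.48  0.72 -0.  ]
1.53 [ 0.595 -0.198] [ 0.55  0.67 -0.  ]
1.63 [ 0.594 -0.207] [ 0.62  0.61 -0.  ]
```

Swing in two parts, checking the force in between.

>>> play_rows:
  plan:
    - [-0.16,0.15,0,0,0,0]
    - [-0.51,0.7,0,0,0,0]
    - [-0.44,0.75,0,0,0,0]
    - [-0.36,0.79,0,0,0,0]
    - [-0.28,0.82,0,0,0,0]
    - [-0.19,0.84,0,0,0,0]
    - [-0.11,0.86,0,0,0,0]
    - [-0.02,0.87,0,0,0,0]
    - [0,0,0,0,0,0]

```text
clock: 34.88
tool_pos: [0.6202, -0.1465, 0.0911]
orientation: [180.0, 0.0, -50.0]
force: [0.2, -0.4, -0.6]
opening: 0.0188
gripper_force: 0.0
```

Run:
```python
from h import *
goto((.622,-.146,.09))
```

```text
t 34.88 tcp [ 0.6202 -0.1465  0.0911] rpy [ 1.7999e+02  1.0000e-02 -5.0020e+01] open 0.0188 gf 0.0 F [ 0.2 -0.4 -0.6]
to (0.622, -0.146, 0.09) d [ 0.07 -0.17  0.11] norm 0.2
```

Run:
```python
from h import *
for c in('wrist','side'):
    snap(c); pts(c,['cam_grip','tray'],n=1)
```

```text
wrist cam_grip 0.71 [ 0.6192 -0.1456  0.0991]
side cam_grip 0.84 [ 0.6221 -0.1373  0.099 ]
side tray 0.67 [ 0.6528 -0.2024  0.0168]
```

>>> play_rows:
  plan:
    - [0.07,0.86,0,0,0,0]
    - [0.16,0.85,0,0,0,0]
    - [0.24,0.83,0,0,0,0]
    - [0.33,0.8,0,0,0,0]
    - [0.41,0.76,0,0,0,0]
    - [0,0,0,0,0,0]

```text
clock: 35.68
tool_pos: [0.5977, -0.1816, 0.0907]
orientation: [-180.0, 0.0, -50.0]
force: [-0.3, -0.2, -0.5]
opening: 0.0191
gripper_force: 0.0
```

Run:
```python
from h import *
goto((.599,-.181,.09))
for c in('wrist','side','top'):
    snap(c); pts(c,['cam_grip','tray'],n=1)
```

```text
t 35.68 tcp [ 0.5977 -0.1816  0.0907] rpy [-1.7998e+02  1.0000e-02 -4.9990e+01] open 0.0191 gf 0.0 F [-0.3 -0.2 -0.5]
to (0.599, -0.181, 0.09) d [ 0.04 -0.14  0.07] norm 0.2
wrist cam_grip 0.74 [ 0.5971 -0.1757  0.0998]
side cam_grip 0.68 [ 0.5983 -0.1725  0.1008]
side tray 0.79 [ 0.659  -0.202   0.0163]
top tray 0.74 [6.819e-01 3.412e-01 3.000e-04]
```

Lever follows and the drawer is drawing in. Finish the turn.

>>> play_rows:
  plan:
    - [0.48,0.72,0,0,0,0]
    - [0.55,0.67,0,0,0,0]
    - [0.56,0.55,0,0,0,0]
    - [0,0,0,0,0,0]
    - [0,0,0,0,0,0]

```text
clock: 36.55
tool_pos: [0.5932, -0.2062, 0.0906]
orientation: [180.0, -0.0, -50.0]
force: [0.0, 0.1, -0.2]
opening: 0.019
gripper_force: 0.0
```

Run:
```python
from h import *
goto((.594,-.207,.09))
for c in('wrist','side'):
    snap(c); pts(c,['cam_grip','tray'],n=1)
```

```text
t 36.55 tcp [ 0.5932 -0.2062  0.0906] rpy [179.99  -0.   -50.  ] open 0.019 gf 0.0 F [ 0.   0.1 -0.2]
to (0.594, -0.207, 0.09) d [ 0.11 -0.01  0.06] norm 0.1
wrist cam_grip 0.73 [ 0.5908 -0.1999  0.0983]
side cam_grip 0.9 [ 0.5948 -0.197   0.0984]
side tray 0.78 [ 0.6623 -0.2036  0.0172]
```

Grip at (0.594,−0.199) means cam ≈1.55 rad, and tray at 0.662 means tight. Open, rise, turn back and travel to the counter.

>>> play_rows:
  plan:
    - [0,0,0,0,0,0]
    - [0,0,0,0,0,0]
    - [0,0,0,0,0,0]
    - [0,0,0,0,0,0]
    - [0,0,-2.2,0,0,0]
    - [0,0,-2.2,0,0,0]
    - [0,0,-2.2,0,0,0]
    - [0,0,0,0,0,-6.5]
    - [0,0,0,0,0,-6.5]
    - [0,0,0,0,0,-6.5]
    - [0,0,0,0,0,-6.5]
    - [0,0,0,0,0,-6.5]
    - [0,0,0,0,0,-6.5]
    - [0,0,0,0,0,-6.5]
    - [0,0,0,0,0,-6.5]
    - [-0.24,-3.55,0,0,0,0]
    - [-0.24,-3.55,0,0,0,0]
    - [-0.24,-3.55,0,0,0,0]
    - [-0.24,-3.55,0,0,0,0]
  grip: 3.2

```text
clock: 38.43
tool_pos: [0.5783, -0.0632, 0.1567]
orientation: [180.0, -0.0, 2.0]
force: [1.1, -0.0, -0.6]
opening: 0.032
gripper_force: 0.0
```

>>> play_rows:
  plan:
    - [-0.24,-3.55,0,0,0,0]
    - [-0.24,-3.55,0,0,0,0]
    - [-0.24,-3.55,0,0,0,0]
    - [-0.24,-3.55,0,0,0,0]
    - [-0.24,-3.55,0,0,0,0]
    - [-0.24,-3.55,0,0,0,0]
    - [-0.24,-3.55,0,0,0,0]
    - [-0.24,-3.55,0,0,0,0]
    - [-0.24,-3.55,0,0,0,0]
    - [-0.24,-3.55,0,0,0,0]
    - [-1.5,-2.0,0,0,0,0]
    - [-1.5,0,0,0,0,0]
    - [-1.5,0,0,0,0,0]
    - [-1.5,0,0,0,0,0]
    - [0,0,0,0,0,0]
    - [0,0,0,0,0,0]

```text
clock: 39.77
tool_pos: [0.4812, 0.3077, 0.1571]
orientation: [-180.0, -0.0, 2.1]
force: [0.3, -0.1, 0.0]
opening: 0.0318
gripper_force: 0.0
```

Run:
```python
from h import *
goto()
s=snap('wrist','w8'); print(s['position'],s['attitude'])
pts('wrist',['tens_axle','units_axle'],n=2)
for c in('side','top'): snap(c); pts(c,['cam_grip','tray'],n=1)
cv2.imwrite('pics/w8c.png',cv2.resize(s['frame'][40:300,130:490],(792,572),interpolation=cv2.INTER_CUBIC)[:,:,::-1])
```

```text
t 39.77 tcp [0.4812 0.3077 0.1571] rpy [-1.7998e+02 -3.0000e-02  2.0900e+00] open 0.0318 gf 0.0 F [ 0.3 -0.1  0. ]
[0.54728159 0.30961947 0.31992552] [ 1.65896864e+02  6.64889517e-02 -8.79123400e+01]
wrist tens_axle 0.7 [0.5409 0.3989 0.0379]
wrist units_axle 0.65 [0.5405 0.3241 0.0344]
side cam_grip 0.61 [ 0.729   0.2364 -0.0011]
top cam_grip 0.76 [ 0.5849 -0.2024  0.0986]
top tray 0.79 [ 0.6625 -0.2048  0.0108]
```

View pics/w8c.png

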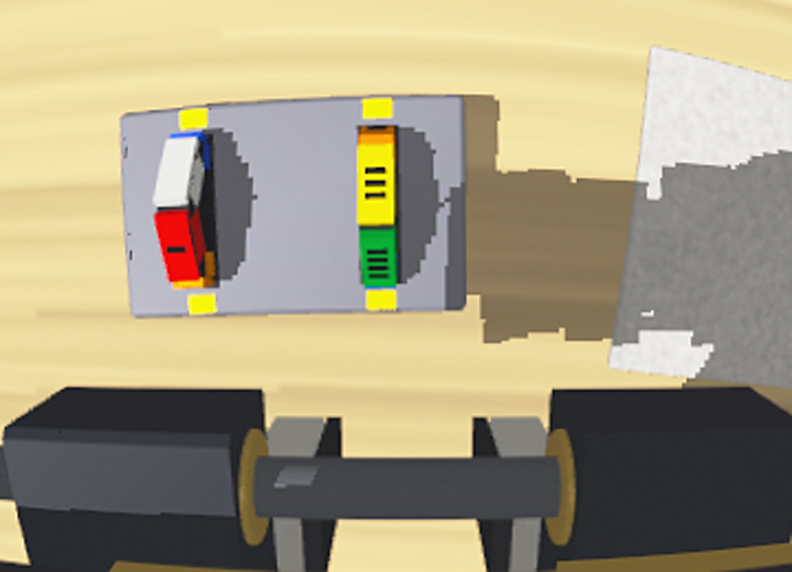

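The crop shows the left wheel with white (0) over red (1), boundary at (178,208), and the right wheel with yellow (3) over green (4), boundary at (378,226). The yellow axle marks are at (193,118)/(202,303) and (377,108)/(381,300). I'll work out the angles from these.

Run:
```python
from h import *
s=dict(position=np.array([0.54728159,0.30961947,0.31992552]),attitude=[165.897,.0665,-87.912],fx=309.7069,cx=314.5507,cy=200.6518)
F=lambda x,y:(130+x/2.2,40+y/2.2)
m={k:[watz(s,*F(*p),.037) for p in v] for k,v in dict(t=[(193,118),(202,303)],u=[(377,108),(381,300)]).items()}
for k in m: print(k,np.round(m[k],4),'mid',np.round(np.mean(m[k],0),4),'yaw',np.degrees(np.arctan2(*(m[k][0]-m[k][1])[[1,0]])))
print('axle dir',(np.mean(m['t'],0)-np.mean(m['u'],0)))
def ang(xy,ax,r):
    p=np.array(s['position']);d=wray(s,*F(*xy)); q=p-ax
    a=d[0]**2+d[2]**2;b=2*(q[0]*d[0]+q[2]*d[2]);c=q[0]**2+q[2]**2-r*r
    D=b*b-4*a*c
    if D<0: return None
    t=(-b-np.sqrt(D))/2/a; h=q+t*d; return round(np.arctan2(-h[0],h[2]),3)
for k,L in dict(t=[((190,135),-.5),((178,208),.5),((192,255),1.5)],u=[((377,141),2.5),((378,226),3.5),((380,287),4.5)]).items():
    ax=np.mean(m[k],0); ax[2]=.036
    for xy,d in L:
        a=ang(xy,ax,.031); print(k,xy,a,None if a is None else round(d*1.0472-a,3))
```

```text
t [[0.5755 0.4011 0.037 ]
 [0.4955 0.3967 0.037 ]] mid [0.5355 0.3989 0.037 ] yaw 3.1422991511420886
u [[0.5793 0.323  0.037 ]
 [0.499  0.3187 0.037 ]] mid [0.5392 0.3209 0.037 ] yaw 3.046512696227749
axle dir [-0.00365761  0.07801211  0.        ]
t (190, 135) None None
t (178, 208) -0.078 0.602
t (192, 255) 0.553 1.018
u (377, 141) -0.95 3.568
u (378, 226) 0.236 3.429
u (380, 287) None None
```

Wheels are 78.1 mm apart as they should be. Block yaw ≈3°, tens ≈0.6 rad, units ≈3.45 rad. Units needs −2.4 and tens +3.6, in arc strokes with the tool vertical. First the units wheel: approach its far side.

>>> play_rows:
  plan:
    - [0,0,0,0,0,-0.9]
    - [2.47,-0.36,1.0,0,0,0]
    - [2.47,-0.36,1.0,0,0,0]
    - [2.47,-0.36,1.0,0,0,0]
    - [0,0,2.4,0,0,0]
    - [0,0,2.3,0,0,0]
    - [0,0,0,0,0,0]
    - [0,0,0,0,0,0]
    - [0,0,0,0,0,0]
  grip: 3.2

```text
clock: 40.97
tool_pos: [0.5555, 0.3224, 0.0809]
orientation: [-180.0, -0.1, 3.0]
force: [-0.0, 0.5, -0.2]
opening: 0.032
gripper_force: 0.0
```

```bash
cat >> h.py <<'E'
def cols(s,lo=30):
    """wheel facet blobs in any picture: colour, centroid, box, area"""
    h=cv2.cvtColor(s['frame'],cv2.COLOR_RGB2HSV)
    for n,a,b in (('red',(0,160,80),(5,255,255)),('orange',(11,160,80),(19,255,255)),('yellow',(24,160,80),(33,255,255)),('green',(50,160,50),(80,255,255)),('blue',(105,150,50),(125,255,255))):
        k,l,st,c=cv2.connectedComponentsWithStats(cv2.inRange(h,a,b))
        for i in range(1,k):
            if st[i,4]>=lo: yield n,np.round(c[i],1),st[i][:4],st[i,4]
E
python3 - <<'E'
from h import *
goto((.5546,.3223,.04))
s=snap('wrist','w9'); pts('wrist',['units_axle','tens_axle'],n=2)
for r in cols(s): print(*r)
E
```

```text
t 40.97 tcp [0.5555 0.3224 0.0809] rpy [-1.7998e+02 -7.0000e-02  2.9700e+00] open 0.032 gf 0.0 F [-0.   0.5 -0.2]
to (0.5546, 0.3223, 0.04) d [-0.1   0.01  4.09] norm 4.1
wrist units_axle 0.67 [0.5413 0.3231 0.0371]
orange [37.  19.8] [21  0 48 43] 748
orange [314.9 209.9] [305 198  22  23] 432
yellow [205.1 187.1] [198 182  15  11] 162
yellow [315. 187.] [307 182  17  11] 186
yellow [315.2 233.7] [304 222  23  26] 521
yellow [315.  292.5] [308 291  15   4] 60
green [591.3  26.2] [540   0 100  65] 4827
green [314.6 281.9] [305 276  21  14] 176
blue [280.9  19.7] [231   0 100  48] 3765
blue [205.8 204.6] [193 199  23  18] 184
```

View pics/w9.png

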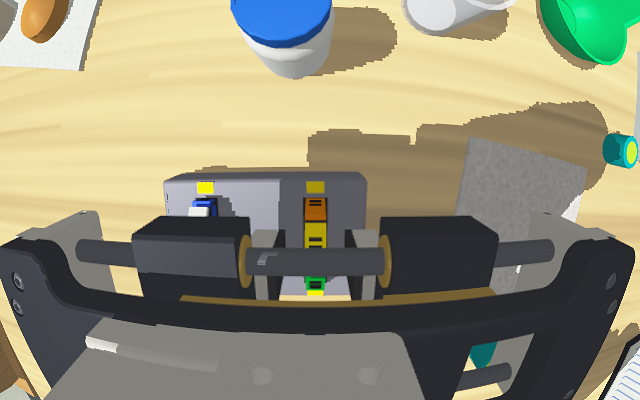

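The wheel (column 315) is exactly centred between the fingers. Descend, pinch and roll it back towards the robot.

>>> play_rows:
  plan:
    - [-0.1,0,1.6,0,0,0]
    - [0,0,1.6,0,0,0]
    - [0,0,0.8,0,0,0]
    - [0,0,0,0,0,0]

```text
clock: 41.45
tool_pos: [0.5532, 0.3214, 0.0387]
orientation: [179.9, 0.1, 2.9]
force: [-0.2, -0.6, -0.5]
opening: 0.0322
gripper_force: 0.0
```

>>> play_rows:
  plan:
    - [0,0,0,0,0,0]
    - [0,0,0,0,0,0]
    - [0,0,0,0,0,0]
    - [0,0,0,0,0,0]
    - [0,0,0,0,0,0]
    - [0,0,0,0,0,0]
  grip: 0.8

```text
clock: 41.95
tool_pos: [0.5545, 0.3222, 0.0406]
orientation: [-180.0, -0.1, 2.9]
force: [-0.0, -0.9, 6.3]
opening: 0.0129
gripper_force: 30.0
```

>>> play_rows:
  plan:
    - [-0.26,0,-0.22,0,0,0]
    - [-0.29,0,-0.18,0,0,0]
    - [-0.32,0,-0.13,0,0,0]
    - [-0.34,0,-0.08,0,0,0]
    - [-0.34,0,-0.03,0,0,0]
    - [0,0,0,0,0,0]

```text
clock: 42.45
tool_pos: [0.5409, 0.3215, 0.0462]
orientation: [-179.9, -0.2, 2.9]
force: [12.7, -2.4, -7.6]
opening: 0.0125
gripper_force: 30.0
```

Run:
```python
from h import *
goto()
s=snap('wrist')
for r in cols(s): 
    if 290<r[1][0]<340: print(*r)
```

```text
t 42.45 tcp [0.5409 0.3215 0.0462] rpy [-179.94   -0.23    2.95] open 0.0125 gf 30.0 F [12.7 -2.4 -7.6]
orange [314.6 211.9] [301 186  28  51] 1265
yellow [314.9 173.5] [304 167  22  14] 295
yellow [314.6 243.5] [301 240  28   8] 221
yellow [314.8 285.4] [302 276  27  18] 388
yellow [314.5 299.4] [306 297  18   5] 74
green [314.5 295.5] [304 295  22   2] 44
```

>>> play_rows:
  plan:
    - [-0.34,0,0.03,0,0,0]
    - [-0.34,0,0.08,0,0,0]
    - [-0.32,0,0.13,0,0,0]
    - [-0.29,0,0.18,0,0,0]
    - [-0.26,0,0.22,0,0,0]
    - [0,0,0,0,0,0]

```text
clock: 43.0
tool_pos: [0.5269, 0.3209, 0.0429]
orientation: [-179.9, -0.4, 3.0]
force: [10.2, -6.8, 12.5]
opening: 0.0127
gripper_force: 30.0
```

>>> play_rows:
  plan:
    - [0,0,0,0,0,0]
    - [0,0,0,0,0,0]
    - [0,0,0,0,0,0]
    - [0,0,0,0,0,0]
    - [0,0,-3.0,0,0,0]
    - [0,0,-3.0,0,0,0]
    - [-1.5,0,-3.0,0,0,0]
    - [-2.5,0,-2.5,0,0,0]
    - [-1.5,0,0,0,0,0]
    - [0,0,0,0,0,0]
    - [0,0,0,0,0,0]
  grip: 3.2

```text
clock: 43.92
tool_pos: [0.4673, 0.3178, 0.155]
orientation: [-180.0, -0.0, 3.0]
force: [-0.3, -0.3, -0.5]
opening: 0.0318
gripper_force: 0.0
```

```bash
cat >> h.py <<'E'
def wheel(s,col,ax,r=.031):
    """angles from top (towards robot +) of each colour run along image column through wheel"""
    h=cv2.cvtColor(s['frame'],cv2.COLOR_RGB2HSV)
    p=np.array(s['position']);yaw=np.radians(3);xh=np.array([np.cos(yaw),np.sin(yaw),0]);out=[]
    for v in range(60,215):
        H,S,V=np.median(h[v,col-3:col+4].astype(int),axis=0)
        n='k' if V<60 else 'w' if S<60 else 'r' if H<8 or H>172 else 'o' if H<20 else 'y' if H<34 else 'g' if 45<H<85 else 'b' if 100<H<128 else '?'
        d=wray(s,col,v);q=p-ax;dx,dz=d@xh,d[2];qx,qz=q@xh,q[2]
        a=dx*dx+dz*dz;b=2*(qx*dx+qz*dz);c=qx*qx+qz*qz-r*r;D=b*b-4*a*c
        if D>0:
            t=(-b-np.sqrt(D))/2/a; ph=np.arctan2(-(qx+t*dx),qz+t*dz)
            if out and out[-1][0]==n: out[-1][2]=round(ph,2);out[-1][4]=v
            else: out.append([n,round(ph,2),round(ph,2),v,v])
    print(col,[tuple(o) for o in out])
E
python3 - <<'E'
from h import *
goto()
s=snap('wrist','w10')
for n,ax in(('t',(.535,.3987,.036)),('u',(.539,.3212,.036))):
    c=wproj(s,(ax[0],ax[1],.067)); print(n,np.round(c)); wheel(s,int(round(c[0])),np.array(ax))
E
```

```text
t 43.92 tcp [0.4673 0.3178 0.155 ] rpy [-1.7996e+02 -1.0000e-02  3.0000e+00] open 0.0318 gf 0.0 F [-0.3 -0.3 -0.5]
t [221. 120.]
221 [('w', np.float64(-1.26), np.float64(-0.16), 88, 114), ('k', np.float64(-0.13), np.float64(-0.13), 115, 115), ('b', np.float64(-0.1), np.float64(-0.1), 116, 116), ('r', np.float64(-0.08), np.float64(0.39), 117, 134), ('k', np.float64(0.42), np.float64(0.42), 135, 135), ('r', np.float64(0.45), np.float64(1.02), 136, 150), ('y', np.float64(1.08), np.float64(1.28), 151, 153)]
u [315. 117.]
315 [('o', np.float64(-1.21), np.float64(-0.69), 85, 94), ('k', np.float64(-0.65), np.float64(-0.65), 95, 95), ('o', np.float64(-0.62), np.float64(-0.55), 96, 98), ('k', np.float64(-0.52), np.float64(-0.48), 99, 100), ('o', np.float64(-0.45), np.float64(-0.04), 101, 116), ('w', np.float64(-0.01), np.float64(-0.01), 117, 117), ('y', np.float64(0.02), np.float64(0.34), 118, 130), ('k', np.float64(0.36), np.float64(0.39), 131, 132), ('y', np.float64(0.42), np.float64(0.48), 133, 135), ('k', np.float64(0.51), np.float64(0.54), 136, 137), ('y', np.float64(0.58), np.float64(0.64), 138, 140), ('k', np.float64(0.68), np.float64(0.68), 141, 141), ('y', np.float64(0.72), np.float64(1.21), 142, 151), ('g', np.float64(1.35), np.float64(1.35), 152, 152)]
```

Units is now ≈2.63 rad (orange/yellow boundary on top), so one stroke gives about −0.82. I'll do another stroke and measure.

>>> play_rows:
  plan:
    - [2.9,0,1.5,0,0,0]
    - [2.9,0,1.5,0,0,0]
    - [2.94,0,1.5,0,0,0]
    - [0,0,0,0,0,0]
    - [0,0,2.2,0,0,0]
    - [0,0,2.2,0,0,0]
    - [0,0,2.0,0,0,0]
    - [0,0,0.6,0,0,0]
    - [0,0,0,0,0,0]
    - [0,0,0,0,0,0]

```text
clock: 44.8
tool_pos: [0.5557, 0.3219, 0.0394]
orientation: [179.9, 0.0, 2.9]
force: [-0.1, 0.0, -0.6]
opening: 0.0321
gripper_force: 0.0
```

>>> play_rows:
  plan:
    - [0,0,0,0,0,0]
    - [0,0,0,0,0,0]
    - [0,0,0,0,0,0]
    - [0,0,0,0,0,0]
    - [0,0,0,0,0,0]
    - [-0.26,0,-0.22,0,0,0]
    - [-0.29,0,-0.18,0,0,0]
    - [-0.32,0,-0.13,0,0,0]
    - [-0.34,0,-0.08,0,0,0]
    - [-0.34,0,-0.03,0,0,0]
    - [-0.34,0,0.03,0,0,0]
    - [-0.34,0,0.08,0,0,0]
    - [-0.32,0,0.13,0,0,0]
    - [-0.29,0,0.18,0,0,0]
    - [-0.26,0,0.22,0,0,0]
    - [0,0,0,0,0,0]
  grip: 0.8

```text
clock: 46.13
tool_pos: [0.5285, 0.321, 0.0436]
orientation: [-179.9, -0.4, 3.0]
force: [10.0, -8.4, 16.1]
opening: 0.0125
gripper_force: 30.0
```

>>> play_rows:
  plan:
    - [0,0,0,0,0,0]
    - [0,0,0,0,0,0]
    - [0,0,0,0,0,0]
    - [0,0,0,0,0,0]
    - [0,0,-3.0,0,0,0]
    - [0,0,-3.0,0,0,0]
    - [-1.5,0,-3.0,0,0,0]
    - [-2.5,0,-2.5,0,0,0]
    - [-1.5,0,0,0,0,0]
    - [0,0,0,0,0,0]
    - [0,0,0,0,0,0]
  grip: 3.2

```text
clock: 47.05
tool_pos: [0.4687, 0.3179, 0.155]
orientation: [-180.0, -0.0, 3.0]
force: [0.5, -0.7, 0.3]
opening: 0.0321
gripper_force: 0.0
```

Run:
```python
from h import *
goto((.5546,.3223,.04))
s=snap('wrist','w11')
ax=(.539,.3212,.036); c=wproj(s,(ax[0],ax[1],.067)); wheel(s,int(round(c[0])),np.array(ax))
```

```text
t 47.05 tcp [0.4687 0.3179 0.155 ] rpy [-1.7996e+02 -1.0000e-02  3.0000e+00] open 0.0321 gf 0.0 F [ 0.5 -0.7  0.3]
to (0.5546, 0.3223, 0.04) d [ 8.6   0.02 11.5 ] norm 14.4
315 [('r', np.float64(-1.29), np.float64(-0.89), 86, 91), ('k', np.float64(-0.84), np.float64(-0.84), 92, 92), ('r', np.float64(-0.8), np.float64(-0.3), 93, 108), ('b', np.float64(-0.27), np.float64(-0.27), 109, 109), ('o', np.float64(-0.24), np.float64(-0.19), 110, 112), ('y', np.float64(-0.16), np.float64(-0.16), 113, 113), ('o', np.float64(-0.14), np.float64(0.05), 114, 121), ('y', np.float64(0.07), np.float64(0.1), 122, 123), ('o', np.float64(0.13), np.float64(0.18), 124, 126), ('k', np.float64(0.21), np.float64(0.21), 127, 127), ('o', np.float64(0.23), np.float64(0.32), 128, 131), ('k', np.float64(0.34), np.float64(0.37), 132, 133), ('o', np.float64(0.4), np.float64(0.81), 134, 146), ('y', np.float64(0.85), np.float64(1.25), 147, 153)]
```

Units ≈1.82. One more equal stroke gives about 1.02, within tolerance.

>>> play_rows:
  plan:
    - [2.87,0,1.5,0,0,0]
    - [2.87,0,1.5,0,0,0]
    - [2.86,0,1.5,0,0,0]
    - [0,0,0,0,0,0]
    - [0,0,2.2,0,0,0]
    - [0,0,2.2,0,0,0]
    - [0,0,2.0,0,0,0]
    - [0,0,0.6,0,0,0]
    - [0,0,0,0,0,0]
    - [0,0,0,0,0,0]

```text
clock: 47.93
tool_pos: [0.5557, 0.3219, 0.0394]
orientation: [179.9, 0.0, 2.9]
force: [1.3, -0.1, 1.5]
opening: 0.0318
gripper_force: 0.0
```

>>> play_rows:
  plan:
    - [0,0,0,0,0,0]
    - [0,0,0,0,0,0]
    - [0,0,0,0,0,0]
    - [0,0,0,0,0,0]
    - [0,0,0,0,0,0]
    - [-0.26,0,-0.22,0,0,0]
    - [-0.29,0,-0.18,0,0,0]
    - [-0.32,0,-0.13,0,0,0]
    - [-0.34,0,-0.08,0,0,0]
    - [-0.34,0,-0.03,0,0,0]
    - [-0.34,0,0.03,0,0,0]
    - [-0.34,0,0.08,0,0,0]
    - [-0.32,0,0.13,0,0,0]
    - [-0.29,0,0.18,0,0,0]
    - [-0.22,0,0.2,0,0,0]
    - [0,0,0,0,0,0]
  grip: 0.8

```text
clock: 49.27
tool_pos: [0.529, 0.321, 0.0438]
orientation: [-179.9, -0.5, 3.0]
force: [9.9, -8.1, 16.0]
opening: 0.0129
gripper_force: 30.0
```

>>> play_rows:
  plan:
    - [0,0,0,0,0,0]
    - [0,0,0,0,0,0]
    - [0,0,0,0,0,0]
    - [0,0,0,0,0,0]
    - [0,0,-3.0,0,0,0]
    - [0,0,-3.0,0,0,0]
    - [-1.5,0,-3.0,0,0,0]
    - [-2.5,0,-2.5,0,0,0]
    - [-1.5,0,0,0,0,0]
    - [0,-2.6,0,0,0,0]
    - [0,-2.6,0,0,0,0]
    - [0,-2.6,0,0,0,0]
    - [0,0,0,0,0,0]
    - [0,0,0,0,0,0]
  grip: 3.2

```text
clock: 50.43
tool_pos: [0.4651, 0.3967, 0.154]
orientation: [180.0, 0.1, 3.0]
force: [-0.4, -0.8, -0.4]
opening: 0.0319
gripper_force: 0.0
```

Run:
```python
from h import *
s=snap('wrist','w12')
for n,ax in(('t',(.535,.3987,.036)),('u',(.539,.3212,.036))):
    c=wproj(s,(ax[0],ax[1],.067)); print(n,np.round(c)); wheel(s,int(round(c[0])),np.array(ax))
for r in cols(s):
    if r[1][1]<260: print(*r, np.round(watz(s,*r[1],.037),4))
goto((.5194,.3979,.04))
```

```text
t [316. 120.]
316 [('w', np.float64(-1.36), np.float64(-0.15), 86, 114), ('k', np.float64(-0.12), np.float64(-0.12), 115, 115), ('r', np.float64(-0.09), np.float64(0.39), 116, 134), ('k', np.float64(0.41), np.float64(0.44), 135, 136), ('r', np.float64(0.47), np.float64(1.04), 137, 151), ('y', np.float64(1.11), np.float64(1.33), 152, 154)]
u [410. 122.]
410 [('w', np.float64(-1.28), np.float64(-0.56), 90, 103), ('r', np.float64(-0.53), np.float64(-0.03), 104, 121), ('k', np.float64(-0.01), np.float64(0.02), 122, 123), ('r', np.float64(0.05), np.float64(0.53), 124, 141), ('o', np.float64(0.57), np.float64(1.24), 142, 155)]
red [409.2 122.8] [399 105  20  36] 497 [0.5393 0.3129 0.037 ]
red [315.5 133. ] [308 117  17  35] 465 [0.5233 0.3986 0.037 ]
orange [403.1 148.6] [394 134  23  26] 343 [0.5148 0.3168 0.037 ]
yellow [316.   75.5] [310  72  13   8] 104 [0.5756 0.4009 0.037 ]
yellow [401.4  78.8] [395  75  13   9] 104 [0.5796 0.323  0.037 ]
yellow [315.5 163.5] [310 160  12   8] 96 [0.4956 0.3971 0.037 ]
yellow [399.4 164.4] [394 160  12   9] 98 [0.4998 0.319  0.037 ]
green [584.4   6.8] [554   0  54  18] 697 [0.7296 0.0707 0.037 ]
t 50.48 tcp [0.4652 0.3957 0.1541] rpy [1.7994e+02 6.0000e-02 2.9800e+00] open 0.0317 gf 0.0 F [ 0.1 -0.3  0.8]
to (0.5194, 0.3979, 0.04) d [ 5.43  0.05 11.4 ] norm 12.6
```

Units reads 1.04 rad, so it's done. Tens ≈0.62 and the wheel is centred (column 316). Four forward strokes, sliding back with open fingers between.

>>> play_rows:
  plan:
    - [1.83,0,1.5,0,0,0]
    - [1.83,0,1.5,0,0,0]
    - [1.83,0,1.5,0,0,0]
    - [0,0,0,0,0,0]
    - [0,0,2.2,0,0,0]
    - [0,0,2.2,0,0,0]
    - [0,0,1.9,0,0,0]
    - [0,0,0.6,0,0,0]
    - [0,0,0,0,0,0]
    - [0,0,0,0,0,0]

```text
clock: 51.32
tool_pos: [0.5209, 0.3982, 0.0416]
orientation: [180.0, -0.0, 2.9]
force: [0.6, 0.2, -0.6]
opening: 0.0322
gripper_force: 0.0
```

>>> play_rows:
  plan:
    - [0,0,0,0,0,0]
    - [0,0,0,0,0,0]
    - [0,0,0,0,0,0]
    - [0,0,0,0,0,0]
    - [0,0,0,0,0,0]
    - [0.26,0,-0.22,0,0,0]
    - [0.29,0,-0.18,0,0,0]
    - [0.32,0,-0.13,0,0,0]
    - [0.34,0,-0.08,0,0,0]
    - [0.34,0,-0.03,0,0,0]
    - [0.34,0,0.03,0,0,0]
    - [0.34,0,0.08,0,0,0]
    - [0.32,0,0.13,0,0,0]
    - [0.29,0,0.18,0,0,0]
    - [0.26,0,0.22,0,0,0]
    - [0,0,0,0,0,0]
  grip: 0.8

```text
clock: 52.65
tool_pos: [0.5493, 0.3999, 0.0406]
orientation: [179.9, 0.2, 2.9]
force: [-10.7, 0.7, 7.6]
opening: 0.0124
gripper_force: 30.0
```

>>> play_rows:
  plan:
    - [0,0,0,0,0,0]
    - [0,0,0,0,0,0]
    - [0,0,0,0,0,0]
    - [0,0,0,0,0,0]
    - [0,0,0,0,0,0]
    - [-1.55,0,0,0,0,0]
    - [-1.55,0,0,0,0,0]
    - [0,0,0,0,0,0]
    - [0,0,0,0,0,0]
  grip: 3.0

```text
clock: 53.4
tool_pos: [0.5205, 0.3984, 0.0411]
orientation: [-180.0, -0.0, 3.0]
force: [0.8, -0.3, -0.2]
opening: 0.0299
gripper_force: 0.0
```

>>> play_rows:
  plan:
    - [0,0,0,0,0,0]
    - [0,0,0,0,0,0]
    - [0,0,0,0,0,0]
    - [0,0,0,0,0,0]
    - [0,0,0,0,0,0]
    - [0.26,0,-0.22,0,0,0]
    - [0.29,0,-0.18,0,0,0]
    - [0.32,0,-0.13,0,0,0]
    - [0.34,0,-0.08,0,0,0]
    - [0.34,0,-0.03,0,0,0]
    - [0.34,0,0.03,0,0,0]
    - [0.34,0,0.08,0,0,0]
    - [0.32,0,0.13,0,0,0]
    - [0.29,0,0.18,0,0,0]
    - [0.26,0,0.22,0,0,0]
    - [0,0,0,0,0,0]
  grip: 0.8

```text
clock: 54.73
tool_pos: [0.5491, 0.3998, 0.0406]
orientation: [179.9, 0.2, 2.9]
force: [-11.6, 3.6, 5.1]
opening: 0.0125
gripper_force: 30.0
```

>>> play_rows:
  plan:
    - [0,0,0,0,0,0]
    - [0,0,0,0,0,0]
    - [0,0,0,0,0,0]
    - [0,0,0,0,0,0]
    - [0,0,0,0,0,0]
    - [0,0,-3.0,0,0,0]
    - [0,0,-3.0,0,0,0]
    - [-2.9,0,-3.0,0,0,0]
    - [-2.9,0,-2.4,0,0,0]
    - [-2.8,0,0,0,0,0]
    - [0,0,0,0,0,0]
    - [0,0,0,0,0,0]
  grip: 3.0

```text
clock: 55.73
tool_pos: [0.465, 0.3958, 0.1561]
orientation: [-179.9, -0.1, 3.0]
force: [-0.1, -0.2, -0.3]
opening: 0.0297
gripper_force: 0.0
```

Run:
```python
from h import *
s=snap('wrist','w13')
for n,ax in(('t',(.5356,.399,.036)),('u',(.5396,.321,.036))):
    c=wproj(s,(ax[0],ax[1],.067)); print(n,np.round(c)); wheel(s,int(round(c[0])),np.array(ax))
goto((.520,.3982,.04))
```

```text
t [315. 119.]
315 [('k', np.float64(-1.28), np.float64(-1.28), 86, 86), ('r', np.float64(-1.15), np.float64(-0.64), 87, 97), ('o', np.float64(-0.6), np.float64(-0.6), 98, 98), ('y', np.float64(-0.57), np.float64(-0.21), 99, 111), ('o', np.float64(-0.18), np.float64(-0.18), 112, 112), ('k', np.float64(-0.16), np.float64(-0.16), 113, 113), ('o', np.float64(-0.13), np.float64(-0.1), 114, 115), ('y', np.float64(-0.08), np.float64(-0.05), 116, 117), ('o', np.float64(-0.02), np.float64(-0.02), 118, 118), ('w', np.float64(0.0), np.float64(0.0), 119, 119), ('k', np.float64(0.03), np.float64(0.03), 120, 120), ('o', np.float64(0.06), np.float64(0.06), 121, 121), ('y', np.float64(0.08), np.float64(0.32), 122, 131), ('o', np.float64(0.35), np.float64(0.44), 132, 135), ('k', np.float64(0.47), np.float64(0.47), 136, 136), ('y', np.float64(0.5), np.float64(1.3), 137, 153)]
u [409. 122.]
409 [('w', np.float64(-1.21), np.float64(-0.54), 90, 103), ('r', np.float64(-0.51), np.float64(-0.01), 104, 121), ('k', np.float64(0.01), np.float64(0.01), 122, 122), ('r', np.float64(0.04), np.float64(0.53), 123, 140), ('k', np.float64(0.56), np.float64(0.56), 141, 141), ('o', np.float64(0.6), np.float64(1.4), 142, 155)]
t 55.78 tcp [0.4657 0.3957 0.1554] rpy [-1.7995e+02 -4.0000e-02  2.9700e+00] open 0.0301 gf 0.0 F [ 0.3 -0.4 -0.4]
to (0.52, 0.3982, 0.04) d [ 5.42  0.05 11.55] norm 12.8
```

Tens ≈2.16 (0.77 per stroke). Two more full strokes, then a partial one.

>>> play_rows:
  plan:
    - [1.81,0,1.5,0,0,0]
    - [1.81,0,1.5,0,0,0]
    - [1.81,0,1.5,0,0,0]
    - [0,0,0,0,0,0]
    - [0,0,2.2,0,0,0]
    - [0,0,2.2,0,0,0]
    - [0,0,2.0,0,0,0]
    - [0,0,0.6,0,0,0]
    - [0,0,0,0,0,0]
    - [0,0,0,0,0,0]

```text
clock: 56.62
tool_pos: [0.5206, 0.3983, 0.0399]
orientation: [180.0, 0.0, 2.9]
force: [-0.3, -0.4, 0.3]
opening: 0.0297
gripper_force: 0.0
```

>>> play_rows:
  plan:
    - [0,0,0,0,0,0]
    - [0,0,0,0,0,0]
    - [0,0,0,0,0,0]
    - [0,0,0,0,0,0]
    - [0,0,0,0,0,0]
    - [0.26,0,-0.22,0,0,0]
    - [0.29,0,-0.18,0,0,0]
    - [0.32,0,-0.13,0,0,0]
    - [0.34,0,-0.08,0,0,0]
    - [0.34,0,-0.03,0,0,0]
    - [0.34,0,0.03,0,0,0]
    - [0.34,0,0.08,0,0,0]
    - [0.32,0,0.13,0,0,0]
    - [0.29,0,0.18,0,0,0]
    - [0.26,0,0.22,0,0,0]
    - [0,0,0,0,0,0]
  grip: 0.8

```text
clock: 57.95
tool_pos: [0.5486, 0.3999, 0.0398]
orientation: [180.0, 0.2, 2.9]
force: [-10.8, 1.7, 6.0]
opening: 0.0126
gripper_force: 30.0
```

>>> play_rows:
  plan:
    - [0,0,0,0,0,0]
    - [0,0,0,0,0,0]
    - [0,0,0,0,0,0]
    - [0,0,0,0,0,0]
    - [0,0,0,0,0,0]
    - [-1.55,0,0,0,0,0]
    - [-1.55,0,0,0,0,0]
    - [0,0,0,0,0,0]
    - [0,0,0,0,0,0]
  grip: 3.0

```text
clock: 58.7
tool_pos: [0.5198, 0.3984, 0.04]
orientation: [-180.0, -0.0, 3.0]
force: [0.8, -0.9, 0.3]
opening: 0.0298
gripper_force: 0.0
```

>>> play_rows:
  plan:
    - [0,0,0,0,0,0]
    - [0,0,0,0,0,0]
    - [0,0,0,0,0,0]
    - [0,0,0,0,0,0]
    - [0,0,0,0,0,0]
    - [0.26,0,-0.22,0,0,0]
    - [0.29,0,-0.18,0,0,0]
    - [0.32,0,-0.13,0,0,0]
    - [0.34,0,-0.08,0,0,0]
    - [0.34,0,-0.03,0,0,0]
    - [0.34,0,0.03,0,0,0]
    - [0.34,0,0.08,0,0,0]
    - [0.32,0,0.13,0,0,0]
    - [0.29,0,0.18,0,0,0]
    - [0.26,0,0.22,0,0,0]
    - [0,0,0,0,0,0]
  grip: 0.8

```text
clock: 60.03
tool_pos: [0.5485, 0.3998, 0.0397]
orientation: [179.9, 0.2, 2.9]
force: [-11.4, 2.7, 7.1]
opening: 0.0126
gripper_force: 30.0
```

>>> play_rows:
  plan:
    - [0,0,0,0,0,0]
    - [0,0,0,0,0,0]
    - [0,0,0,0,0,0]
    - [0,0,0,0,0,0]
    - [0,0,0,0,0,0]
    - [0,0,-3.0,0,0,0]
    - [0,0,-3.0,0,0,0]
    - [-2.9,0,-3.0,0,0,0]
    - [-2.9,0,-2.4,0,0,0]
    - [-2.8,0,0,0,0,0]
    - [0,0,0,0,0,0]
    - [0,0,0,0,0,0]
  grip: 3.0

```text
clock: 61.03
tool_pos: [0.4643, 0.3958, 0.155]
orientation: [-179.9, -0.1, 3.0]
force: [-0.5, -0.2, -1.0]
opening: 0.0301
gripper_force: 0.0
```

Run:
```python
from h import *
s=snap('wrist','w14')
for n,ax in(('t',(.5356,.399,.036)),):
    c=wproj(s,(ax[0],ax[1],.067)); print(n,np.round(c)); wheel(s,int(round(c[0])),np.array(ax))
goto((.520,.3982,.04))
```

```text
t [315. 118.]
315 [('y', np.float64(-1.3), np.float64(-0.8), 85, 92), ('k', np.float64(-0.75), np.float64(-0.71), 93, 94), ('y', np.float64(-0.68), np.float64(-0.6), 95, 97), ('k', np.float64(-0.57), np.float64(-0.57), 98, 98), ('y', np.float64(-0.54), np.float64(-0.44), 99, 102), ('k', np.float64(-0.41), np.float64(-0.41), 103, 103), ('y', np.float64(-0.38), np.float64(-0.05), 104, 116), ('b', np.float64(-0.03), np.float64(-0.03), 117, 117), ('g', np.float64(-0.0), np.float64(0.26), 118, 128), ('k', np.float64(0.29), np.float64(0.32), 129, 130), ('g', np.float64(0.35), np.float64(0.4), 131, 133), ('k', np.float64(0.43), np.float64(0.46), 134, 135), ('g', np.float64(0.49), np.float64(0.56), 136, 138), ('k', np.float64(0.59), np.float64(0.62), 139, 140), ('g', np.float64(0.66), np.float64(0.73), 141, 143), ('k', np.float64(0.77), np.float64(0.81), 144, 145), ('g', np.float64(0.86), np.float64(1.15), 146, 151), ('?', np.float64(1.25), np.float64(1.25), 152, 152)]
t 61.08 tcp [0.4651 0.3957 0.1543] rpy [-1.7996e+02 -4.0000e-02  2.9700e+00] open 0.0299 gf 0.0 F [ 0.6  0.3 -0.4]
to (0.52, 0.3982, 0.04) d [ 5.49  0.04 11.44] norm 12.7
```

Tens ≈3.69, so +0.50 is needed: a 2.1 cm partial stroke over the top.

>>> play_rows:
  plan:
    - [2.0,0,1.5,0,0,0]
    - [2.0,0,1.5,0,0,0]
    - [2.0,0,1.5,0,0,0]
    - [0,0,0,0,0,0]
    - [0,0,2.2,0,0,0]
    - [0,0,2.2,0,0,0]
    - [0,0,1.7,0,0,0]
    - [0,0,0.4,0,0,0]
    - [0,0,0,0,0,0]
    - [0,0,0,0,0,0]

```text
clock: 61.92
tool_pos: [0.5258, 0.3986, 0.044]
orientation: [180.0, -0.0, 2.9]
force: [0.6, -0.4, 1.4]
opening: 0.0297
gripper_force: 0.0
```

>>> play_rows:
  plan:
    - [0,0,0,0,0,0]
    - [0,0,0,0,0,0]
    - [0,0,0,0,0,0]
    - [0,0,0,0,0,0]
    - [0,0,0,0,0,0]
    - [0.35,0,-0.13,0,0,0]
    - [0.35,0,-0.08,0,0,0]
    - [0.35,0,-0.03,0,0,0]
    - [0.35,0,0.03,0,0,0]
    - [0.35,0,0.08,0,0,0]
    - [0.35,0,0.13,0,0,0]
    - [0,0,0,0,0,0]
  grip: 0.8

```text
clock: 62.92
tool_pos: [0.5432, 0.3996, 0.0435]
orientation: [179.9, 0.3, 2.9]
force: [-12.4, 2.1, 6.8]
opening: 0.0127
gripper_force: 30.0
```

>>> play_rows:
  plan:
    - [0,0,0,0,0,0]
    - [0,0,0,0,0,0]
    - [0,0,0,0,0,0]
    - [0,0,0,0,0,0]
    - [0,0,0,0,0,0]
    - [0,0,-3.0,0,0,0]
    - [0,0,-3.0,0,0,0]
    - [-2.7,0,-3.0,0,0,0]
    - [-2.7,0,-2.1,0,0,0]
    - [-2.7,0,0,0,0,0]
    - [0,0,0,0,0,0]
    - [0,0,0,0,0,0]
  grip: 3.0

```text
clock: 63.92
tool_pos: [0.4644, 0.3958, 0.1559]
orientation: [-179.9, -0.1, 3.0]
force: [1.1, -0.8, 0.1]
opening: 0.0299
gripper_force: 0.0
```

Run:
```python
from h import *
s=snap('wrist','w15')
for n,ax in(('t',(.5356,.399,.036)),('u',(.5396,.321,.036))):
    c=wproj(s,(ax[0],ax[1],.067)); print(n,np.round(c)); wheel(s,int(round(c[0])),np.array(ax))
goto((.520,.3982,.04))
t=snap('top'); 
for p in plugs(t,z=.029): print(np.round(p[0]),p[1],np.round(p[2],3))
pts('top',['cam_grip','tray','jar','bowl','beaker','cam_axis'],n=1)
b=np.vstack([cv2.resize(s['frame'][50:200,240:480],(640,400),interpolation=cv2.INTER_CUBIC)[:200*2],cv2.resize(t['frame'][130:260,330:490],(640,200),interpolation=cv2.INTER_CUBIC)])
cv2.imwrite('pics/end.png',b[:,:,::-1])
```

```text
t [315. 118.]
315 [('y', np.float64(-1.34), np.float64(-1.18), 85, 86), ('k', np.float64(-1.09), np.float64(-1.09), 87, 87), ('y', np.float64(-1.02), np.float64(-1.02), 88, 88), ('k', np.float64(-0.95), np.float64(-0.95), 89, 89), ('y', np.float64(-0.9), np.float64(-0.54), 90, 99), ('k', np.float64(-0.51), np.float64(-0.51), 100, 100), ('g', np.float64(-0.48), np.float64(-0.24), 101, 109), ('k', np.float64(-0.22), np.float64(-0.19), 110, 111), ('g', np.float64(-0.16), np.float64(-0.08), 112, 115), ('k', np.float64(-0.06), np.float64(-0.03), 116, 117), ('g', np.float64(-0.0), np.float64(0.08), 118, 121), ('k', np.float64(0.1), np.float64(0.1), 122, 122), ('g', np.float64(0.13), np.float64(0.24), 123, 127), ('k', np.float64(0.26), np.float64(0.26), 128, 128), ('w', np.float64(0.29), np.float64(0.29), 129, 129), ('g', np.float64(0.32), np.float64(0.56), 130, 138), ('b', np.float64(0.59), np.float64(0.9), 139, 147), ('k', np.float64(0.96), np.float64(0.96), 148, 148), ('b', np.float64(1.01), np.float64(1.08), 149, 150), ('k', np.float64(1.16), np.float64(1.16), 151, 151), ('b', np.float6
[... 388 characters left out ...]
float64(0.62), np.float64(1.32), 142, 154)]
t 63.97 tcp [0.4651 0.3957 0.1553] rpy [-1.7996e+02 -4.0000e-02  2.9700e+00] open 0.0305 gf 0.0 F [-0.4 -0.4  0.5]
to (0.52, 0.3982, 0.04) d [ 5.49  0.05 11.54] norm 12.8
[ 86. 113.] 407 [0.842 0.697 0.029]
[453. 122.] 702 [ 0.845 -0.332  0.029]
[460. 143.] 346 [ 0.784 -0.351  0.029]
[336. 191.] 56 [ 0.638 -0.01   0.029]
[339. 251.] 60 [ 0.478 -0.021  0.029]
[284. 280.] 62 [0.396 0.123 0.029]
top cam_grip 0.68 [ 0.5844 -0.204   0.1026]
top tray 0.63 [ 0.6653 -0.2057  0.0125]
top jar 0.79 [6.871e-01 3.400e-01 4.000e-04]
top bowl 0.74 [ 7.601e-01  9.410e-02 -5.000e-04]
top beaker 0.74 [0.7329 0.2379 0.0022]
top cam_axis 0.72 [ 0.5882 -0.1984  0.0453]
```

View pics/end.png

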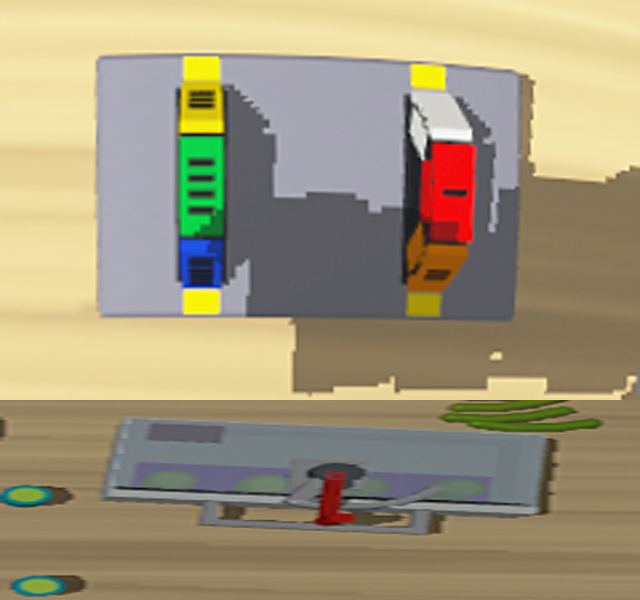

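The final view shows green (4) squarely on top at left (202,186) and red (1) at right (450,192). The lever points at the robot, the drawer is shut, and four plugs are visible through the clear roof. Hand in.

```bash
python3 -c "
from h import *
print(close_job())"
```

```text
the job is handed in; nothing more can be done
None
```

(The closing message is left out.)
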